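# Pack the microscope objectives and lock the transport case

## Task

Pack the microscope objectives for transport: move the green blanking plugs from the open case into the white basket, and take every objective out of the basket and stand it upright, fully seated, in a well of the case, one to a well; the amber oil bottle stays in the basket. Then close the lid, hook the latch's loop over the keeper on the lid and throw the red lever over until it lies flat, and finally press the red locking plunger until it clicks and stays down. Leave the other things on the bench alone.

Things in the scene. Friction and masses are not known exactly. Their poses are not given: they have to be found in the camera images.
- objective0_mid (a point): loose microscope objective with a red ring, standing upright in the basket (may be absent: then None); a foot 34 mm across and 16 mm high, above it a barrel 30 mm across from 16 to 38 mm, then a lens cone to 46 mm; 0.12 kg; the point is its centre, 23 mm above its foot, z up its axis
- objective1_mid (a point): loose microscope objective with a yellow ring, standing upright in the basket (may be absent: then None); a foot 34 mm across and 16 mm high, above it a barrel 30 mm across from 16 to 38 mm, then a lens cone to 46 mm; 0.12 kg; the point is its centre, 23 mm above its foot, z up its axis
- objective2_mid (a point): loose microscope objective with a green ring, standing upright in the basket (may be absent: then None); a foot 34 mm across and 16 mm high, above it a barrel 30 mm across from 16 to 38 mm, then a lens cone to 46 mm; 0.12 kg; the point is its centre, 23 mm above its foot, z up its axis
- objective3_mid (a point): loose microscope objective with a blue ring, standing upright in the basket (may be absent: then None); a foot 34 mm across and 16 mm high, above it a barrel 30 mm across from 16 to 38 mm, then a lens cone to 46 mm; 0.12 kg; the point is its centre, 23 mm above its foot, z up its axis
- oil_bottle: small amber oil bottle with a black cap, 30 mm across, 58 mm high, standing in the basket among the objectives; it stays in the basket; origin at the centre of its underside, z up
- basket: white open basket, fixed, 260 x 160 mm outside (long side along its x), walls 35 mm high and 4 mm thick, inner floor 4 mm up; origin at the centre of its underside
- case: fixed aluminium plate (12 mm thick, x = -160..180, y = -115..115 mm) carrying a blue case with black insert over x = 30..165, y = -100..100 mm, its rim 50 mm above the table. The latch stands in front of it (-x side) on the line y = 0; the red plunger at x = -75, y = 75 mm. Origin on the table, x from the latch towards the hinge side, z up
- well0 (a point): round well in the insert, 40 mm across, 12 mm deep (floor 38 mm above the table, insert top 50 mm), at x = 73, y = -45 mm of the case; the point is the centre of its floor; starts empty or with a plug; any objective may go in any well, one in each
- well1 (a point): round well in the insert, 40 mm across, 12 mm deep (floor 38 mm above the table, insert top 50 mm), at x = 73, y = 45 mm of the case; the point is the centre of its floor; starts empty or with a plug; any objective may go in any well, one in each
- well2 (a point): round well in the insert, 40 mm across, 12 mm deep (floor 38 mm above the table, insert top 50 mm), at x = 120, y = -45 mm of the case; the point is the centre of its floor; starts empty or with a plug; any objective may go in any well, one in each
- well3 (a point): round well in the insert, 40 mm across, 12 mm deep (floor 38 mm above the table, insert top 50 mm), at x = 120, y = 45 mm of the case; the point is the centre of its floor; starts empty or with a plug; any objective may go in any well, one in each
- lid (a joint): blue lid, a tray open underneath, 135 mm from hinge to front, 200 wide, 45 tall; 0 = closed, about 1.85 rad = open, leaning back. Hinge line along the case's y at x = 165, z = 50 mm of the case; the front rises as the value grows. Stiff: stays where left (3 to 5 N at its front edge moves it). Shut, its top is 95 mm above the table, its front face at x = 30 mm
- keeper_seat (a point): steel hook on the lid's front, 20 mm wide; the point is where the loop bar's centre sits when drawn; lid shut: 63 mm above the table, 23 mm before the lid. x axis: from latch to lid, 30 deg upward; z square to it, up. A 5 mm post (top at z = 12) stands at x = -10..-5 mm, a shelf (top at z = -5) runs below to the lid. The bar drops from above between post and lid. Gives 8 mm on a spring
- lever (a joint): latch lever at y = 0 of the case, axis along y at x = -54, z = 28 mm; 75 mm long, outer 32 mm a red grip 26 wide, 9 thick. 0 = flat, pointing to case -x; about 1.9 rad = open, standing, leaning to the lid. Stays where left while the loop is slack; with it hooked, stiffens below 0.7 rad (about 4 N near the tip), springs back if let go, passes its dead point at 0.2 and snaps to 0
- loop_bar (a point): middle of the brass bar (10 mm thick, 62 long along the case's y) at the end of the steel loop, whose 6 mm arms lie 26 mm either side. The loop's hinge sits on the lever, 14 mm from its axis, at an elevation above case +x of 222 deg minus the lever's value, 80 mm from the bar. Starts about upright, held by friction (0.02 Nm; loop 0.08 kg); tipped lidward below 60 deg of elevation it falls by its weight
- plug0_mid (a point): one green plastic blanking plug standing in a well (may be absent: then None); foot 34 mm across, 16 mm high, barrel 30 mm across above it to 40 mm; 0.04 kg; the point is its centre, 20 mm above its foot, z up its axis
- plug1_mid (a point): another green plastic blanking plug standing in a well (may be absent: then None); foot 34 mm across, 16 mm high, barrel 30 mm across above it to 40 mm; 0.04 kg; the point is its centre, 20 mm above its foot, z up its axis
- plunger (a joint): red locking plunger, 24 mm across, in a black collar on the base plate at x = -75, y = 75 mm of the case; its top is 42 mm above the table when up; pressed straight down: 0 = up, 0.008 m = fully down; it resists with about 6 N, which drops away towards half its travel, then it clicks down and stays
- petri_stack: stack of three clear dishes, 90 mm across, 44 mm high; a bystander, leave it alone; origin at the centre of its underside
- slide_box: orange slide box 85 x 100 x 30 mm; a bystander, leave it alone; origin at the centre of its underside
- tip_rack: blue pipette-tip rack 120 x 85 x 58 mm; a bystander, leave it alone; origin at the centre of its underside
- cleaner_jar: jar with white cap, 52 mm across, 75 mm high; a bystander, leave it alone; origin at the centre of its underside
- marker: black marker pen 110 x 11 mm lying flat; a bystander, leave it alone; origin at the centre of its underside
- beaker: glass beaker 64 mm across, 80 mm high; a bystander, leave it alone; origin at the centre of its underside

How it is judged:
On the way, in this order (a step that is already met when the one before it is completed fails the run):
1. every objective present stands in a well and every plug is in the basket ((horizontal distance between objective0_mid and well0 below 0.007 m or horizontal distance between objective0_mid and well1 below 0.007 m or horizontal distance between objective0_mid and well2 below 0.007 m or horizontal distance between objective0_mid and well3 below 0.007 m) and height (world z) of objective0_mid between 0.055 and 0.066 m and angle between each of objective0_mid, objective1_mid, objective2_mid, objective3_mid's own z axis and vertical below 0.15 rad and (horizontal distance between objective1_mid and well0 below 0.007 m or horizontal distance between objective1_mid and well1 below 0.007 m or horizontal distance between objective1_mid and well2 below 0.007 m or horizontal distance between objective1_mid and well3 below 0.007 m) and height (world z) of objective1_mid between 0.055 and 0.066 m and (horizontal distance between objective2_mid and well0 below 0.007 m or horizontal distance between objective2_mid and well1 below 0.007 m or horizontal distance between objective2_mid and well2 below 0.007 m or horizontal distance between objective2_mid and well3 below 0.007 m) and height (world z) of objective2_mid between 0.055 and 0.066 m and (horizontal distance between objective3_mid and well0 below 0.007 m or horizontal distance between objective3_mid and well1 below 0.007 m or horizontal distance between objective3_mid and well2 below 0.007 m or horizontal distance between objective3_mid and well3 below 0.007 m) and height (world z) of objective3_mid between 0.055 and 0.066 m and x of plug0_mid in the frame of basket between -0.126 and 0.126 m and y of plug0_mid in the frame of basket between -0.076 and 0.076 m and height (world z) of each of plug0_mid, plug1_mid below 0.04 m and x of plug1_mid in the frame of basket between -0.126 and 0.126 m and y of plug1_mid in the frame of basket between -0.076 and 0.076 m), for 0.2 s.
2. the lid is closed (value of joint lid below 0.03 rad), for 0.2 s.
3. the loop's bar lies behind the keeper's post (x of loop_bar in the frame of keeper_seat between -0.004 and 0.02 m and z of loop_bar in the frame of keeper_seat between -0.006 and 0.006 m and value of joint lid below 0.03 rad), for 0.2 s.
4. the lever is thrown over and lies flat with the loop still hooked (all of step 3 and value of joint lever below 0.06 rad), for 0.2 s.
5. the plunger has clicked down (value of joint plunger above 0.0065 m), for 0.2 s.
At the end, for the whole second after the job is handed in: every objective present stands upright in a well (centre within 7 mm of the well's axis, on its floor), every plug lies or stands in the basket, the lid is closed (below 0.03 rad), the loop's bar sits in the keeper, the lever lies flat (below 0.06 rad) and the plunger is down (over 6.5 mm) (all of step 1 and all of step 4 and value of joint plunger above 0.0065 m); the robot touches nothing.
It fails at once if a bystander is moved more than 30 mm (distance of any of petri_stack, slide_box, tip_rack, cleaner_jar, marker, beaker from where it was at the start of the episode above 0.03 m).
It fails at once if the oil bottle is lifted out of the basket (height (world z) of oil_bottle above 0.06 m).
Of objective0, objective1, objective2, objective3 only 3 to 4 are there at a start; the rules pass over those that are not, and their reading is None.
Of plug0, plug1 only 1 to 2 are there at a start; the rules pass over those that are not, and their reading is None.
At some moment in a run one of objective0, objective1, objective2, objective3 may be knocked a few centimetres aside while the robot is not near it.
It also fails if it takes over 210 s, if anything falls off the work surface, if the arm or the gripper's body presses on something with over 40 N, if the wrist force passes 120 N, or if a joint passes its speed limit or range.

## Robot

A 6-joint arm with a two-finger parallel gripper is mounted at the origin on the work surface. World frame = base frame: x ahead of the robot, y to its left, z up, the work surface at z = 0. Lengths are in m, angles in rad, forces in N, time in s.
With the tool pointing down it reaches from about 0.35 to 0.975 m from the base axis. Payload 4.9 kg.
Tool frame: the origin (TCP) lies midway between the tips of the shut fingers; the grasp point (between the pads) lies 19 mm behind it; z points along the fingers, y is the line along which they close (so a half turn about z gives the same grasp; the last joint's range is limited). The gripper opens to 85 mm and grips with 20 to 120 N. Pads are 22 mm wide; open, the fingers measure 114 mm over their backs; the gripper's body (76 mm by 85 mm) begins 54 mm behind the grasp point. The pads swing forward as they close: fully open they stand 13 mm farther back than shut.
Start: joints at [-1.23, 0.053, 1.613, -0, 1.476, -0.119], TCP at [0.277, -0.56, 0.231] pointing down, gripper open.
Joint ranges: [-3.01, 3.01], [-1.01, 2.22], [0.06, 2.58], [-1.02, 4.17], [0.09, 2.62], [-3.14, 3.14]. Speed limits (rad/s): [2.57, 2.57, 3.14, 3.14, 3.14, 3.14].

## Interface

Orientations are given as a rotation vector (axis times angle).
In Python, from station import ctrl gives the robot as it stands.
- The arm moves only by the shell command python3 -m handwheel 'ROWS' [FORCE]. ROWS is JSON, a list of rows, each an object with "gripper": the gripper command: -1 is fully open, 1 is shut, values between are in proportion; "offset": the shift along the tool's x, y, z in mm, a list of three; "rotation": the turn, a rotation vector about the tool's x, y, z in rad, a list of three. A call has exactly 8 rows; each row is the pose to reach, as a shift and turn from the pose commanded when the call began, along the tool's axes at that moment; what a row does not reach only later rows make up. A row lasts 1/8 s, in which the tool goes at most 62.5 mm and 10.7 degrees, less where a joint would pass 70% of its speed; a pose out of reach is approached as far as the arm can. A call with a gripper value outside its range is refused whole. The fingers move at their own pace and stop on an object; FORCE is the grip in N (left out, the last holds). Time passes only in rows, so rows that repeat a pose let the fingers close, or fill a call up. It gives the time, the measured TCP pose, the force, the opening and the grip force at its end, in the units of the state.
- ctrl.get_obs(): the state, without advancing time (a new reading comes with each control period).
- ctrl.get_image(name): name is "scene" or "top"; returns a dict with "image" (420x560x3 uint8, red, green, blue), "fovy" (degrees; the focal length in pixels is half the picture's height over the tangent of half this angle, whatever the lens; pixels are square), "cx", "cy" (the principal point, pixels), "xyz" and "attitude" of the camera in the world. Camera axes: x right, y up, looking along -z (the intrinsics and any distortion apply to the point x, -y, -z); pixel columns grow to the right and rows downward; lengths in m; the calibration is good to about 2 mm. A picture is of the moment at which its call begins. There is no depth.
- ctrl.finish_job(): hands the job in; it is judged then, once.
The state is a dict: "t": time; "q": joint angles; "dq": joint speeds; "effort": joint torques, N m; "tool_pos": TCP position; "tool_rot": TCP orientation; "contact_force": force on the tool from outside, world axes, zero at the start; "wrist_torque": the same for the moment, N m; "opening": finger opening in m; "grip_force": force on a finger pad.
Only numpy, scipy, OpenCV 4.12 (cv2) and the standard library are available. Lean on these libraries where they do the work, as an engineer would, in place of code of your own. Each camera call takes 0.05 s, during which the arm holds its last target. There are 200 camera calls.

## Working session

There is one attempt and no reset: what is moved stays moved. The work goes in short steps, Python scripts to look and compute and a shell command to move; the robot and the scene stay as the last step left them, time stands still between calls to the robot, and variables do not carry over. Pictures are saved under pics/ and viewed, at most 14 in all, crops included, and the job is handed in when it is done.

```bash
ls; mkdir -p pics; python3 - <<'E'
from station import ctrl
import cv2
for n in("scene","top"):
    d=ctrl.get_image(n); cv2.imwrite(f"pics/{n}0.png",d["image"][:,:,::-1])
    print({k:v for k,v in d.items() if k!="image"})
print(ctrl.get_obs())
E
```

```text
pics
{'fovy': 57.502854719460515, 'cx': 277.7409170129812, 'cy': 203.26875016553706, 'xyz': array([1.16023289, 0.11741227, 0.78454483]), 'attitude': array([0.52191899, 0.58219121, 1.59277493])}
{'fovy': 55.08706822143972, 'cx': 284.359888692576, 'cy': 204.84533900321227, 'xyz': array([0.46747027, 0.08406112, 1.24429786]), 'attitude': array([ 0.04216937, -0.08541924, -1.57111601])}
{'t': 0.1, 'q': array([-1.23001261e+00,  5.33031224e-02,  1.61414998e+00, -1.35569102e-05,
        1.47599841e+00, -1.19011471e-01]), 'dq': array([ 5.00542838e-05, -1.26294398e-03, -2.67728266e-03, -1.52451022e-03,
        5.70678871e-04,  3.78794479e-04]), 'effort': array([-6.07759739e-04, -3.94906282e+01, -3.71363032e+01, -9.08789434e-05,
        3.91087029e-03,  4.40383431e-06]), 'tool_pos': array([ 0.2771547 , -0.55956216,  0.23018235]), 'tool_rot': array([-3.05713865e+00, -7.15480591e-01,  3.43977883e-04]), 'contact_force': array([-0.2945421 , -0.71878996, -0.04863218]), 'wrist_torque': array([ 0.03789169,  0.02984551, -0.01492275]), 'grip_force': 0.0, 'opening': 0.08529745041568987}
```

View pics/scene0.png

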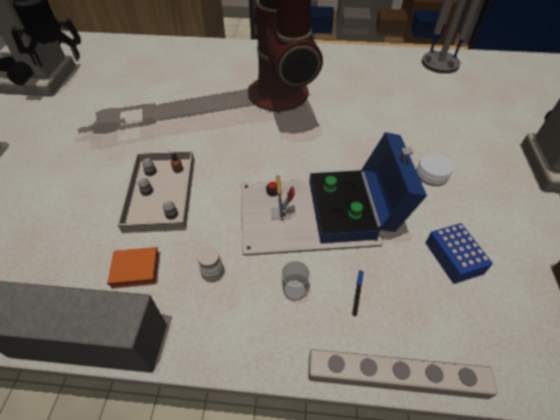

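View pics/top0.png

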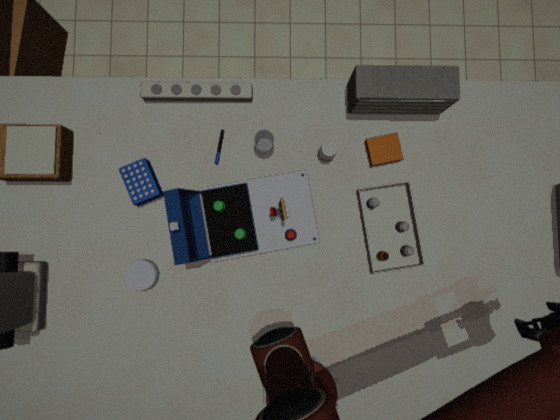

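The scene has three grey objectives and the oil bottle in the basket, two green plugs in the wells, and an open lid on the +y side. I'll enlarge both views to get pixel positions.

```bash
cat > h.py <<'E'
import numpy as np, cv2
from scipy.spatial.transform import Rotation as R
from station import ctrl
class Cam:
    def __init__(s,n):
        d=ctrl.get_image(n); s.img=d["image"][:,:,::-1].copy(); s.f=s.img.shape[0]/2/np.tan(np.radians(d["fovy"]/2))
        s.c=np.array([d["cx"],d["cy"]]); s.p=np.array(d["xyz"]); s.R=R.from_rotvec(d["attitude"]).as_matrix()
    def ray(s,u,v):
        return s.R@np.array([(u-s.c[0])/s.f,-(v-s.c[1])/s.f,-1])
    def at(s,u,v,z):
        r=s.ray(u,v); return s.p+r*(z-s.p[2])/r[2]
    def proj(s,P):
        q=(np.atleast_2d(P)-s.p)@s.R; return s.c+s.f*np.c_[q[:,0],-q[:,1]]/-q[:,2:]
def crop(c,x0,y0,w,h,k):
    a=cv2.resize(c.img[y0:y0+h,x0:x0+w],None,fx=k,fy=k,interpolation=cv2.INTER_CUBIC)
    for i in range(0,w,10):
        cv2.line(a,(i*k,0),(i*k,6 if (x0+i)%50 else 16),(255,0,255),1)
        if (x0+i)%20==0: cv2.putText(a,str(x0+i),(i*k,26),0,.35,(255,0,255),1)
    for i in range(0,h,10):
        cv2.line(a,(0,i*k),(6,i*k),(255,0,255),1)
        if (y0+i)%20==0: cv2.putText(a,str(y0+i),(8,i*k+4),0,.35,(255,0,255),1)
    return a
def tri(cs,uvs):
    A=np.zeros((3,3));b=np.zeros(3)
    for c,(u,v) in zip(cs,uvs):
        r=c.ray(u,v);r/=np.linalg.norm(r);M=np.eye(3)-np.outer(r,r);A+=M;b+=M@c.p
    return np.linalg.solve(A,b)
E
python3 - <<'E'
from h import *
t=Cam("top");s=Cam("scene")
cv2.imwrite("pics/a.png",crop(t,160,160,265,120,3))
cv2.imwrite("pics/b.png",crop(s,120,130,300,130,2)) 
for n,c in(("t",t),("s",s)):
    h=cv2.cvtColor(c.img,cv2.COLOR_BGR2HSV)
    for col,lo,hi in(("green",(45,120,80),(75,255,255)),("red",(0,190,110),(6,255,255))):
        k,l,st,ce=cv2.connectedComponentsWithStats(cv2.inRange(h,lo,hi))
        print(n,col,[(ce[i].round(1).tolist(),int(st[i,4])) for i in range(1,k) if st[i,4]>15])
E
```

```text
t green [([217.9, 205.0], 68), ([239.1, 233.3], 71)]
t red []
s green [([330.6, 179.7], 68), ([356.2, 206.2], 81)]
s red []
```

View pics/a.png

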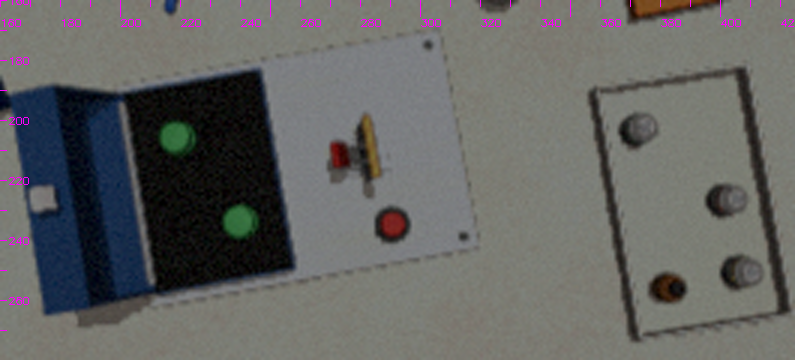

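View pics/b.png

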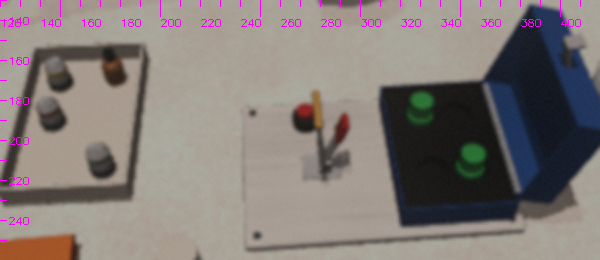

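Top view pixels: plugs at (218,205) and (239,233), in wells 2 and 1. Objectives sit at about (373,203), (402,227) and (408,251), the bottle at (383,256), and the plunger at (291,235). I'll fit the poses from these.

```bash
cat > fit.py <<'E'
from h import *
from scipy.optimize import least_squares
t=Cam("top");s=Cam("scene")
def fit(pts,x0):
    f=lambda x:np.concatenate([(c.proj(np.array([np.cos(x[2])*p[0]-np.sin(x[2])*p[1]+x[0],np.sin(x[2])*p[0]+np.cos(x[2])*p[1]+x[1],p[2]]))[0]-uv) for c,p,uv in pts])
    r=least_squares(f,x0,loss="soft_l1"); return r.x,f(r.x).reshape(-1,2).round(1).tolist()
m=.001
case=[(t,(-.160,-.115,.012),(306.3,170.3)),(t,(-.16,.115,.012),(319.3,242)),(t,(.03,-.1,.05),(247.3,183.3)),(t,(.03,.1,.05),(258,249.3)),(t,(-.075,.075,.042),(290.7,234.7)),
(s,(-.16,.115,.012),(241.5,184)),(s,(-.16,-.115,.012),(244,254)),(s,(.03,.1,.05),(311,174)),(s,(-.075,.075,.042),(272.5,186)),
(t,(.12,-.045,.065),(217.9,205)),(t,(.073,.045,.065),(239.1,233.3)),(s,(.12,-.045,.065),(356.2,206.2)),(s,(.073,.045,.065),(330.6,179.7))]
print("case",*fit(case,[.45,.2,1.6]))
b=[(t,(x,y,.035),uv) for x,y,uv in((.13,.08,(357.3,190)),(.13,-.08,(407.3,183.3)),(-.13,-.08,(422,264)),(-.13,.08,(371.3,272.7)))]
b+=[(s,(-.13,-.08,.035),(138.5,154)),(s,(-.13,.08,.035),(193,152.5)),(s,(.13,.08,.035),(186,225))]
print("basket",*fit(b,[.4,-.25,.1]))
for n,a,c in(("A",(372.7,203.3),(170,210)),("B",(402.3,227),(145.5,187)),("C",(407.7,250.7),(150,167)),("bottle",(382.7,256),(176,164)),("plug2",(217.9,205),(356.2,206.2)),("plug1",(239.1,233.3),(330.6,179.7))):
    P=tri((t,s),(a,c)); print(n,P.round(4),"top@z27",t.at(*a,.027).round(4),"scene@",s.at(*c,.027).round(4))
E
python3 fit.py
```

```text
case [0.53721777 0.12023079 1.75468303] [[-0.7, -1.4], [0.5, 0.1], [-2.2, -0.3], [-0.8, -0.0], [-0.2, -0.4], [-0.9, -1.1], [-1.1, -0.3], [-0.4, -1.3], [-0.2, -1.9], [-0.2, 1.2], [-0.1, 0.2], [0.1, 2.4], [0.0, 3.1]]
basket [ 0.5030335  -0.26630726  0.15516779] [[-1.4, -2.6], [-0.0, -3.9], [0.8, 0.1], [-0.6, -0.0], [-0.5, -0.8], [1.0, -1.6], [-0.9, -2.3]]
A [ 0.5719 -0.2216  0.02  ] top@z27 [ 0.5712 -0.2195  0.027 ] scene@ [ 0.5773 -0.2189  0.027 ]
B [ 0.4989 -0.3112  0.0189] top@z27 [ 0.4988 -0.3087  0.027 ] scene@ [ 0.506  -0.3065  0.027 ]
C [ 0.4264 -0.3228  0.0226] top@z27 [ 0.427  -0.3233  0.027 ] scene@ [ 0.4307 -0.3182  0.027 ]
bottle [ 0.4115 -0.2478  0.0264] top@z27 [ 0.4113 -0.2466  0.027 ] scene@ [ 0.4121 -0.2486  0.027 ]
plug2 [0.5621 0.2443 0.0772] top@z27 [0.5661 0.2512 0.027 ] scene@ [0.5197 0.2533 0.027 ]
plug1 [0.4802 0.1825 0.077 ] top@z27 [0.4807 0.1868 0.027 ] scene@ [0.4321 0.1871 0.027 ]
```

```bash
cat > fit2.py <<'E'
import sys; sys.argv=['x']
exec(open('fit.py').read().split('print("case"')[0])
exec("b=[(t"+open('fit.py').read().split("b=[(t",1)[1].split('print("basket"')[0])
def proj(c,P,k):
    uv=c.proj(P)-c.c; r2=(uv**2).sum(1,keepdims=True)/c.f**2
    return c.c+uv*(1+k*r2)
def f(x):
    o=[]
    for pts,q in((case,x[:3]),(b,x[3:6])):
        for c,p,uv in pts:
            P=np.array([np.cos(q[2])*p[0]-np.sin(q[2])*p[1]+q[0],np.sin(q[2])*p[0]+np.cos(q[2])*p[1]+q[1],p[2]+(.007 if p[2]==.065 else 0)])
            o.append(proj(c,P,x[6] if c is t else x[7])[0]-uv)
    return np.concatenate(o)
r=least_squares(f,[.537,.12,1.75,.5,-.27,.155,0,0],loss="soft_l1",x_scale=[.01]*6+[.1]*2)
print(r.x.round(4),r.cost); print(f(r.x).reshape(-1,2).round(1).tolist())
E
python3 fit2.py
```

```text
[ 0.5374  0.1201  1.7533  0.5007 -0.2705  0.1595 -0.1192 -0.109 ] 15.092394885522134
[[-0.6, -1.4], [0.5, 0.1], [-2.0, -0.3], [-0.8, -0.2], [-0.2, -0.4], [-0.8, -1.1], [-1.1, -0.5], [-0.4, -1.2], [-0.2, -1.9], [-0.2, 0.9], [-0.1, 0.1], [0.1, 0.7], [0.1, 1.4], [-0.5, -1.7], [-0.3, -2.9], [-0.0, -0.3], [0.2, 0.2], [0.5, -0.5], [0.2, -1.9], [-1.4, -3.4]]
```

```bash
cat > ov.py <<'E'
from h import *
a=np.linspace(0,2*np.pi,60)
circ=lambda x,y,z,r:np.c_[x+r*np.cos(a),y+r*np.sin(a),0*a+z]
def over(c,x0,y0,w,h,k,curves):
    im=crop(c,x0,y0,w,h,k)
    for P,col in curves:
        q=((c.proj(P)-(x0,y0)+.5)*k-.5)
        cv2.polylines(im,[np.round(q*8).astype(int)],False,col,1,cv2.LINE_AA,3)
    return im
def cas(P,q=(.5374,.1201,1.7533)):
    P=np.atleast_2d(P).astype(float);c,s=np.cos(q[2]),np.sin(q[2])
    return np.c_[c*P[:,0]-s*P[:,1]+q[0],s*P[:,0]+c*P[:,1]+q[1],P[:,2]]
Y=(0,255,255);G=(0,255,0);M=(255,255,0)
E
python3 - <<'E'
from ov import *
t=Cam("top");s=Cam("scene")
cv=[]
for x,y in((.573,-.2195),(.500,-.3095),(.4275,-.322)): cv+=[(circ(x,y,.004,.017),Y),(circ(x,y,.042,.015),G)]
cc=[]
for x,y in((.12,-.045),(.073,.045)):
    p=cas([x,y,0])[0]; cc+=[(circ(*p[:2],.05,.020),Y),(circ(*p[:2],.078,.015),M)]
for x,y in((.073,-.045),(.12,.045)):
    p=cas([x,y,0])[0]; cc+=[(circ(*p[:2],.05,.020),Y)]
for P in(([.03,-.1,.05],[.165,-.1,.05],[.165,.1,.05],[.03,.1,.05],[.03,-.1,.05]),([-.16,-.115,.012],[-.16,.115,.012],[.03,.115,.012],)):cc.append((cas(P),M))
p=cas([-.075,.075,0])[0];cc.append((circ(*p[:2],.042,.012),M))
h=300
A=over(t,355,180,70,100,4,cv);B=over(s,125,145,75,75,4,cv);C=over(t,195,165,130,100,4,cc);D=over(s,238,160,150,100,4,cc)
W=np.zeros((800,820,3),np.uint8)
W[:400,:280]=A;W[:300,290:590]=B
W2=np.zeros((600,800,3),np.uint8)
cv2.imwrite("pics/c.png",W[:400,:600])
o=np.zeros((600,800,3),np.uint8);o[:300,:390]=cv2.resize(C,(390,300),interpolation=cv2.INTER_AREA);o
E=np.zeros((600,780,3),np.uint8)
cv2.imwrite("pics/d.png",np.vstack([np.hstack([cv2.resize(C,None,fx=.75,fy=.75),np.zeros((300,60,3),np.uint8)]),cv2.resize(D,None,fx=.75,fy=.75)]))
E
```

```text
(no output)
```

View pics/c.png

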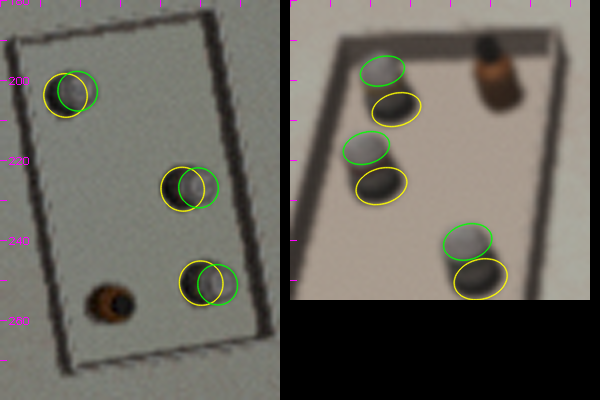

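View pics/d.png

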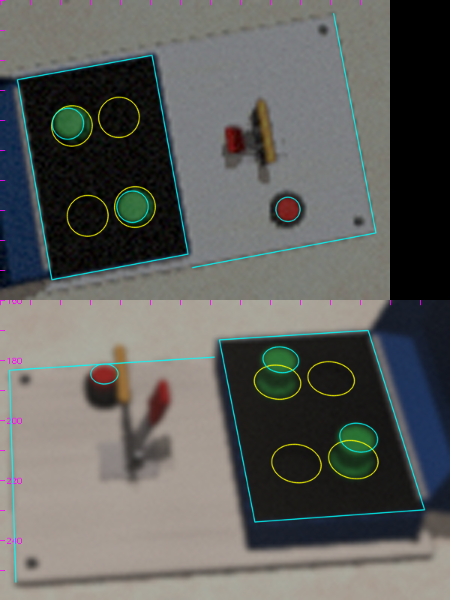

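The model outlines match both views to about 1 px, so I'll set out. First comes a helper that works out how far to go in tool axes.

```bash
cat > go.py <<'E'
# how far to a target: python3 go.py x y z [phi]  (world, tool down, x_tool heading phi)
import sys
from ov import *
P={'A':(.573,-.2195),'B':(.5,-.3095),'C':(.4275,-.322),'bottle':(.411,-.2475),'P1':(.565,-.235),'P2':(.48,-.235)}
for i,w in enumerate(((73,-45),(73,45),(120,-45),(120,45))): P['w%d'%i]=tuple(cas([w[0]/1e3,w[1]/1e3,0])[0,:2])
P['plunger']=tuple(cas([-.075,.075,0])[0,:2])
o=ctrl.get_obs(); T=R.from_rotvec(o["tool_rot"]).as_matrix()
print("t",round(o["t"],2),"pos",o["tool_pos"].round(4),"xaxis",T[:,0].round(3),"z",T[:,2].round(3),"open",round(o["opening"],4),"grip",round(o["grip_force"],1),"F",o["contact_force"].round(1),"q",o["q"].round(2))
for a in sys.argv[1:]:
    n,z,*p=a.split(','); phi=float(p[0]) if p else 1.7533
    x,y=P[n] if n in P else map(float,n.split(':'))
    d=np.array([x,y,float(z)])-o["tool_pos"]
    c,s=np.cos(phi),np.sin(phi); G=np.array([[c,s,0],[s,-c,0],[0,0,-1]]).T
    print(a,"offset mm",(T.T@d*1e3).round(1),"rot",R.from_matrix(T.T@G).as_rotvec().round(3),"| at phi",(G.T@d*1e3).round(1))
E
python3 go.py A,.15 A,.15,.1825; for i in w0 w1 w2 w3 plunger; do python3 go.py $i,.2 | tail -1;done
```

```text
t 0.5 pos [ 0.2774 -0.56    0.2313] xaxis [0.896 0.444 0.   ] z [-0.  0. -1.] open 0.0856 grip 0.0 F [-0.5  0.3  0.7] q [-1.23  0.05  1.61 -0.    1.48 -0.12]
A,.15 offset mm [ 416.1 -174.    81.3] rot [-0.    -0.    -1.293] | at phi [281.2 352.5  81.3]
A,.15,.1825 offset mm [ 416.1 -174.    81.3] rot [-0.     0.     0.277] | at phi [ 352.5 -281.2   81.3]
w0,.2 offset mm [ 598.1 -552.    31.3] rot [-0.    -0.    -1.293] | at phi [694.6 424.2  31.3]
w1,.2 offset mm [ 511.6 -576.6   31.3] rot [-0.    -0.    -1.293] | at phi [694.6 334.2  31.3]
w2,.2 offset mm [ 611.  -597.2   31.3] rot [-0.    -0.    -1.293] | at phi [741.6 424.2  31.3]
w3,.2 offset mm [ 524.4 -621.8   31.3] rot [-0.    -0.    -1.293] | at phi [741.6 334.2  31.3]
plunger,.2 offset mm [ 442.2 -442.5   31.3] rot [-0.    -0.    -1.293] | at phi [546.6 304.2  31.3]
```

```bash
python3 -m handwheel '[{"gripper":-0.13,"offset":[416,-174,81],"rotation":[0,0,-1.293]},{"gripper":-0.13,"offset":[416,-174,81],"rotation":[0,0,-1.293]},{"gripper":-0.13,"offset":[416,-174,81],"rotation":[0,0,-1.293]},{"gripper":-0.13,"offset":[416,-174,81],"rotation":[0,0,-1.293]},{"gripper":-0.13,"offset":[416,-174,81],"rotation":[0,0,-1.293]},{"gripper":-0.13,"offset":[416,-174,81],"rotation":[0,0,-1.293]},{"gripper":-0.13,"offset":[416,-174,81],"rotation":[0,0,-1.293]},{"gripper":-0.13,"offset":[416,-174,81],"rotation":[0,0,-1.293]}]' 40; python3 go.py A,.15
```

```text
t: 1.5
tool_pos: [0.5741, -0.2167, 0.1494]
tool_rot: [-2.005, -2.417, 0.0]
contact_force: [0.3, 0.8, -0.6]
opening: 0.0484
grip_force: 0.0
t 1.5 pos [ 0.5741 -0.2167  0.1494] xaxis [-0.184  0.983  0.001] z [-0.001  0.001 -1.   ] open 0.0484 grip 0.0 F [ 0.3  0.8 -0.6] q [-0.48  0.09  1.71  0.    1.34 -0.67]
A,.15 offset mm [-2.6 -1.6 -0.6] rot [-0.001 -0.001  0.003] | at phi [-2.6 -1.6 -0.6]
```

```bash
python3 -m handwheel '[{"gripper":-0.13,"offset":[-1,-1,45],"rotation":[0,0,0]},{"gripper":-0.13,"offset":[-1,-1,90],"rotation":[0,0,0]},{"gripper":-0.13,"offset":[-1,-1,115],"rotation":[0,0,0]},{"gripper":-0.13,"offset":[-1,-1,131],"rotation":[0,0,0]},{"gripper":-0.13,"offset":[-1,-1,131],"rotation":[0,0,0]},{"gripper":-0.13,"offset":[-1,-1,131],"rotation":[0,0,0]},{"gripper":-0.13,"offset":[-1,-1,131],"rotation":[0,0,0]},{"gripper":-0.13,"offset":[-1,-1,131],"rotation":[0,0,0]}]'; python3 go.py A,.018; python3 - <<'E'
from ov import *
t=Cam("top");s=Cam("scene")
A=crop(t,345,180,85,95,4);B=crop(s,125,130,90,95,4)
cv2.imwrite("pics/e.png",np.hstack([A,B]))
E
```

```text
t: 2.5
tool_pos: [0.5728, -0.2211, 0.0204]
tool_rot: [2.009, 2.413, 0.001]
contact_force: [0.4, -0.2, 0.9]
opening: 0.0479
grip_force: 0.0
t 2.5 pos [ 0.5728 -0.2211  0.0204] xaxis [-0.181  0.983 -0.001] z [ 0.002 -0.001 -1.   ] open 0.0479 grip 0.0 F [ 0.4 -0.2  0.9] q [-0.49  0.24  1.78 -0.    1.12 -0.67]
A,.018 offset mm [1.5 0.5 2.4] rot [ 0.001  0.001 -0.001] | at phi [1.5 0.5 2.4]
```

View pics/e.png

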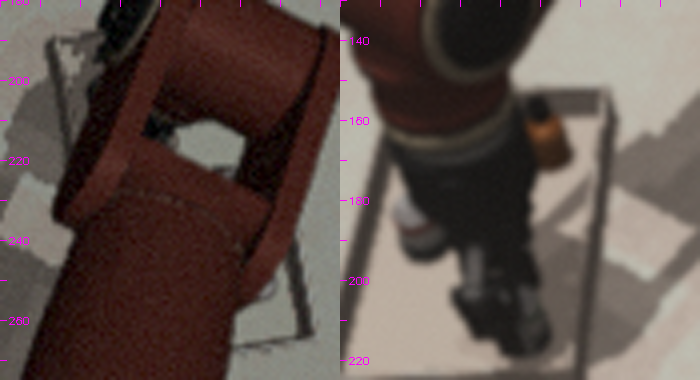

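```bash
python3 -m handwheel '[{"gripper":0.6,"offset":[1,0,1],"rotation":[0,0,0]},{"gripper":0.6,"offset":[1,0,1],"rotation":[0,0,0]},{"gripper":0.6,"offset":[1,0,1],"rotation":[0,0,0]},{"gripper":0.6,"offset":[1,0,1],"rotation":[0,0,0]},{"gripper":0.6,"offset":[1,0,-20],"rotation":[0,0,0]},{"gripper":0.6,"offset":[1,0,-70],"rotation":[0,0,0]},{"gripper":0.6,"offset":[1,0,-130],"rotation":[0,0,0]},{"gripper":0.6,"offset":[1,0,-180],"rotation":[0,0,0]}]' 40; python3 go.py w0,.2
```

```text
t: 3.6
tool_pos: [0.5714, -0.2196, 0.202]
tool_rot: [2.01, 2.414, -0.001]
contact_force: [0.4, -0.3, -1.2]
opening: 0.0288
grip_force: 53.6
t 3.6 pos [ 0.5714 -0.2196  0.202 ] xaxis [-0.181  0.984 -0.   ] z [ 0. -0. -1.] open 0.0288 grip 53.6 F [ 0.4 -0.3 -1.2] q [-0.49  0.04  1.67 -0.    1.43 -0.67]
w0,.2 offset mm [413.3  73.    1.8] rot [-0.     0.    -0.001] | at phi [413.3  73.2   2. ]
```

```bash
python3 -m handwheel '[{"gripper":0.6,"offset":[55,10,0],"rotation":[0,0,0]},{"gripper":0.6,"offset":[115,20,0],"rotation":[0,0,0]},{"gripper":0.6,"offset":[175,30,0],"rotation":[0,0,0]},{"gripper":0.6,"offset":[235,42,0],"rotation":[0,0,0]},{"gripper":0.6,"offset":[295,52,0],"rotation":[0,0,0]},{"gripper":0.6,"offset":[350,62,0],"rotation":[0,0,0]},{"gripper":0.6,"offset":[395,70,0],"rotation":[0,0,0]},{"gripper":0.6,"offset":[413,73,0],"rotation":[0,0,0]}]'
python3 -m handwheel '[{"gripper":0.6,"offset":[0,0,30],"rotation":[0,0,0]},{"gripper":0.6,"offset":[0,0,70],"rotation":[0,0,0]},{"gripper":0.6,"offset":[0,0,100],"rotation":[0,0,0]},{"gripper":0.6,"offset":[0,0,120],"rotation":[0,0,0]},{"gripper":0.6,"offset":[0,0,125],"rotation":[0,0,0]},{"gripper":0.6,"offset":[0,0,125],"rotation":[0,0,0]},{"gripper":0.6,"offset":[0,0,125],"rotation":[0,0,0]},{"gripper":0.6,"offset":[0,0,125],"rotation":[0,0,0]}]' >/dev/null
python3 go.py w0,.055;  python3 - <<'E'
from ov import *
s=Cam("scene");o=ctrl.get_obs()["tool_pos"]
w=cas([.073,-.045,0])[0]; f=o[2]-.016
cc=[(circ(*w[:2],.05,.02),Y),(circ(*o[:2],f,.017),G),(circ(*o[:2],f+.016,.017),G)]
cv2.imwrite("pics/f.png",over(s,300,140,100,100,6,cc))
E
```

```text
t: 4.6
tool_pos: [0.5679, 0.2016, 0.1993]
tool_rot: [-2.007, -2.416, 0.002]
contact_force: [1.0, 0.0, -0.2]
opening: 0.0287
grip_force: 53.6
t 5.6 pos [0.5698 0.1999 0.0757] xaxis [-0.181  0.983  0.   ] z [ 0.002  0.    -1.   ] open 0.0286 grip 53.6 F [-0.8  0.1 -0.4] q [ 0.21  0.15  1.79 -0.    1.21  0.03]
w0,.055 offset mm [ 0.4 -1.4 20.7] rot [ 0.002 -0.    -0.   ] | at phi [ 0.4 -1.4 20.7]
```

View pics/f.png

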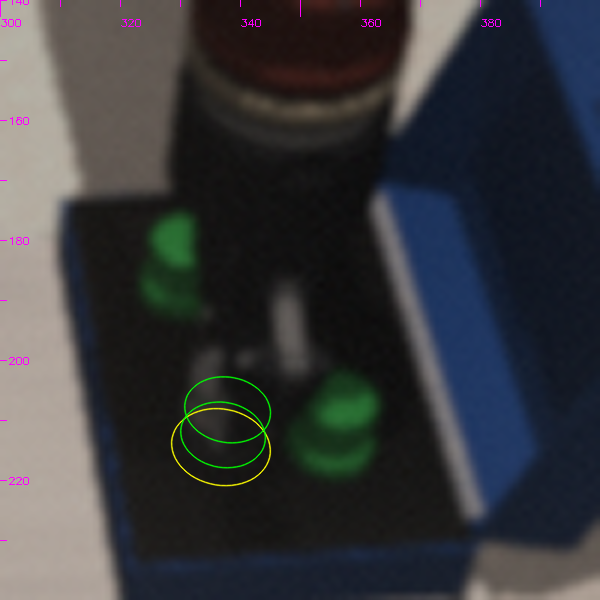

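```bash
python3 -m handwheel '[{"gripper":0.6,"offset":[0,-1,5],"rotation":[0,0,0]},{"gripper":0.6,"offset":[0,-1,8],"rotation":[0,0,0]},{"gripper":0.6,"offset":[0,-1,11],"rotation":[0,0,0]},{"gripper":0.6,"offset":[0,-1,13],"rotation":[0,0,0]},{"gripper":0.6,"offset":[0,-1,15],"rotation":[0,0,0]},{"gripper":0.6,"offset":[0,-1,15],"rotation":[0,0,0]},{"gripper":0.6,"offset":[0,-1,15],"rotation":[0,0,0]},{"gripper":0.6,"offset":[0,-1,15],"rotation":[0,0,0]}]'
```

```text
t: 6.65
tool_pos: [0.5681, 0.1995, 0.0595]
tool_rot: [2.01, 2.414, 0.0]
contact_force: [-0.0, 0.1, -2.0]
opening: 0.0286
grip_force: 53.6
```

```bash
python3 -m handwheel '[{"gripper":0.6,"offset":[0,0,3],"rotation":[0,0,0]},{"gripper":0.6,"offset":[0,0,5],"rotation":[0,0,0]},{"gripper":0.6,"offset":[0,0,5],"rotation":[0,0,0]},{"gripper":-0.13,"offset":[0,0,5],"rotation":[0,0,0]},{"gripper":-0.13,"offset":[0,0,5],"rotation":[0,0,0]},{"gripper":-0.13,"offset":[0,0,-30],"rotation":[0,0,0]},{"gripper":-0.13,"offset":[0,0,-85],"rotation":[0,0,0]},{"gripper":-0.13,"offset":[0,0,-140],"rotation":[0,0,0]}]'; python3 go.py C,.2 w1,.2
```

```text
t: 7.65
tool_pos: [0.5677, 0.1994, 0.2008]
tool_rot: [-2.01, -2.414, 0.0]
contact_force: [0.9, 0.7, -0.5]
opening: 0.0483
grip_force: 0.0
t 7.65 pos [0.5677 0.1994 0.2008] xaxis [-0.181  0.983  0.   ] z [-0. -0. -1.] open 0.0483 grip 0.0 F [ 0.9  0.7 -0.5] q [0.21 0.02 1.7  0.   1.42 0.03]
C,.2 offset mm [-487.4 -232.3    0.9] rot [-0.    -0.    -0.001] | at phi [-487.3 -232.5    0.8]
w1,.2 offset mm [  0.5 -89.2   0.8] rot [-0.    -0.    -0.001] | at phi [  0.5 -89.2   0.8]
```

```bash
python3 -m handwheel '[{"gripper":-0.13,"offset":[0,-50,0],"rotation":[0,0,0]},{"gripper":-0.13,"offset":[0,-89,10],"rotation":[0,0,0]},{"gripper":-0.13,"offset":[0,-89,60],"rotation":[0,0,0]},{"gripper":-0.13,"offset":[0,-89,105],"rotation":[0,0,0]},{"gripper":-0.13,"offset":[0,-89,130],"rotation":[0,0,0]},{"gripper":-0.13,"offset":[0,-89,145],"rotation":[0,0,0]},{"gripper":-0.13,"offset":[0,-89,145],"rotation":[0,0,0]},{"gripper":-0.13,"offset":[0,-89,145],"rotation":[0,0,0]}]'
python3 -m handwheel '[{"gripper":0.6,"offset":[0,0,0],"rotation":[0,0,0]},{"gripper":0.6,"offset":[0,0,0],"rotation":[0,0,0]},{"gripper":0.6,"offset":[0,0,0],"rotation":[0,0,0]},{"gripper":0.6,"offset":[0,0,0],"rotation":[0,0,0]},{"gripper":0.6,"offset":[0,0,-20],"rotation":[0,0,0]},{"gripper":0.6,"offset":[0,0,-60],"rotation":[0,0,0]},{"gripper":0.6,"offset":[0,0,-110],"rotation":[0,0,0]},{"gripper":0.6,"offset":[0,0,-145],"rotation":[0,0,0]}]' 30
python3 go.py P1,.2 C,.2;  python3 - <<'E'
from ov import *
s=Cam("scene");t=Cam("top")
w=cas([.073,-.045,0])[0]
cc=[(circ(*w[:2],.05,.02),Y),(circ(*w[:2],.076,.015),G)]
for c in s,t: c.img=np.clip(c.img.astype(float)*2.5+20,0,255).astype(np.uint8)
b=[(circ(.5,-.3095,.042,.015),G),(circ(.4275,-.322,.042,.015),G)]
cv2.imwrite("pics/g.png",np.hstack([over(s,300,150,90,90,4,cc),over(s,125,145,75,90,4,b)]))
E
```

```text
t: 8.65
tool_pos: [0.4817, 0.1836, 0.0558]
tool_rot: [2.009, 2.413, 0.003]
contact_force: [0.1, -1.0, -0.9]
opening: 0.0481
grip_force: 0.0
t: 9.65
tool_pos: [0.4809, 0.1835, 0.2017]
tool_rot: [2.01, 2.413, 0.003]
contact_force: [0.3, -0.0, -0.0]
opening: 0.0287
grip_force: 29.7
t 9.65 pos [0.4809 0.1835 0.2017] xaxis [-0.181  0.983  0.   ] z [ 0.002  0.    -1.   ] open 0.0287 grip 29.7 F [ 0.3 -0.  -0. ] q [ 0.22 -0.2   1.9  -0.    1.44  0.04]
P1,.2 offset mm [-426.8    7.     1.6] rot [ 0.002 -0.    -0.001] | at phi [-426.8    6.8    1.7]
C,.2 offset mm [-487.5 -144.     1.3] rot [ 0.002 -0.    -0.001] | at phi [-487.4 -144.2    1.7]
```

View pics/g.png

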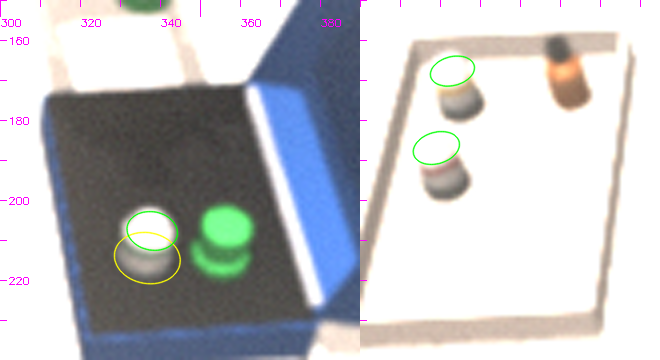

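Objective A is seated in well 0 at about (337,213), and B and C haven't moved in the basket. The plug goes to the basket next.

```bash
python3 -m handwheel '[{"gripper":0.6,"offset":[-55,1,0],"rotation":[0,0,0]},{"gripper":0.6,"offset":[-115,2,0],"rotation":[0,0,0]},{"gripper":0.6,"offset":[-175,3,0],"rotation":[0,0,0]},{"gripper":0.6,"offset":[-235,4,0],"rotation":[0,0,0]},{"gripper":0.6,"offset":[-295,5,0],"rotation":[0,0,0]},{"gripper":0.6,"offset":[-350,6,0],"rotation":[0,0,0]},{"gripper":0.6,"offset":[-400,7,0],"rotation":[0,0,0]},{"gripper":0.6,"offset":[-427,7,0],"rotation":[0,0,0]}]' >/dev/null
python3 -m handwheel '[{"gripper":0.6,"offset":[0,0,40],"rotation":[0,0,0]},{"gripper":0.6,"offset":[0,0,90],"rotation":[0,0,0]},{"gripper":0.6,"offset":[0,0,130],"rotation":[0,0,0]},{"gripper":0.6,"offset":[0,0,160],"rotation":[0,0,0]},{"gripper":0.6,"offset":[0,0,172],"rotation":[0,0,0]},{"gripper":0.6,"offset":[0,0,177],"rotation":[0,0,0]},{"gripper":0.6,"offset":[0,0,178],"rotation":[0,0,0]},{"gripper":0.6,"offset":[0,0,178],"rotation":[0,0,0]}]'
python3 -m handwheel '[{"gripper":-0.13,"offset":[0,0,0],"rotation":[0,0,0]},{"gripper":-0.13,"offset":[0,0,0],"rotation":[0,0,0]},{"gripper":-0.13,"offset":[0,0,0],"rotation":[0,0,0]},{"gripper":-0.13,"offset":[0,0,-20],"rotation":[0,0,0]},{"gripper":-0.13,"offset":[0,0,-50],"rotation":[0,0,0]},{"gripper":-0.13,"offset":[0,0,-90],"rotation":[0,0,0]},{"gripper":-0.13,"offset":[0,0,-130],"rotation":[0,0,0]},{"gripper":-0.13,"offset":[0,0,-130],"rotation":[0,0,0]}]'
python3 go.py C,.02 B,.02
```

```text
t: 11.75
tool_pos: [0.5656, -0.2357, 0.0226]
tool_rot: [2.009, 2.412, 0.001]
contact_force: [-0.8, -0.2, -1.1]
opening: 0.029
grip_force: 29.8
t: 12.75
tool_pos: [0.5676, -0.2369, 0.1582]
tool_rot: [2.003, 2.406, 0.003]
contact_force: [0.1, -1.0, 0.4]
opening: 0.048
grip_force: 0.0
t 12.75 pos [ 0.5676 -0.2369  0.1582] xaxis [-0.181  0.983 -0.007] z [ 0.009 -0.005 -1.   ] open 0.048 grip 0.0 F [ 0.1 -1.   0.4] q [-0.52  0.08  1.71  0.    1.34 -0.7 ]
C,.02 offset mm [ -57.4 -154.3  137.3] rot [ 0.008  0.007 -0.   ] | at phi [ -58.3 -153.2  138.2]
B,.02 offset mm [-58.2 -80.7 137.9] rot [ 0.008  0.007 -0.   ] | at phi [-59.1 -79.6 138.2]
```

```bash
python3 -m handwheel '[{"gripper":-0.13,"offset":[-30,-40,0],"rotation":[0,0,0]},{"gripper":-0.13,"offset":[-58,-80,20],"rotation":[0,0,0]},{"gripper":-0.13,"offset":[-58,-80,60],"rotation":[0,0,0]},{"gripper":-0.13,"offset":[-58,-80,70],"rotation":[0,0,0]},{"gripper":-0.13,"offset":[-58,-80,70],"rotation":[0,0,0]},{"gripper":-0.13,"offset":[-58,-80,70],"rotation":[0,0,0]},{"gripper":-0.13,"offset":[-58,-80,70],"rotation":[0,0,0]},{"gripper":-0.13,"offset":[-58,-80,70],"rotation":[0,0,0]}]'; python3 go.py B,.02
```

```text
t: 13.75
tool_pos: [0.4971, -0.307, 0.0823]
tool_rot: [2.009, 2.413, 0.0]
contact_force: [-0.7, -0.1, 0.5]
opening: 0.048
grip_force: 0.0
t 13.75 pos [ 0.4971 -0.307   0.0823] xaxis [-0.181  0.983 -0.001] z [ 0.001 -0.001 -1.   ] open 0.048 grip 0.0 F [-0.7 -0.1  0.5] q [-0.68  0.09  1.83 -0.    1.22 -0.86]
B,.02 offset mm [-2.9  2.3 62.3] rot [ 0.001  0.001 -0.   ] | at phi [-3.   2.4 62.3]
```

```bash
python3 -m handwheel '[{"gripper":-0.13,"offset":[-3,2,10],"rotation":[0,0,0]},{"gripper":-0.13,"offset":[-3,2,35],"rotation":[0,0,0]},{"gripper":-0.13,"offset":[-3,2,55],"rotation":[0,0,0]},{"gripper":-0.13,"offset":[-3,2,62],"rotation":[0,0,0]},{"gripper":-0.13,"offset":[-3,2,62],"rotation":[0,0,0]},{"gripper":0.6,"offset":[-3,2,62],"rotation":[0,0,0]},{"gripper":0.6,"offset":[-3,2,62],"rotation":[0,0,0]},{"gripper":0.6,"offset":[-3,2,62],"rotation":[0,0,0]}]' 40
python3 -m handwheel '[{"gripper":0.6,"offset":[0,0,0],"rotation":[0,0,0]},{"gripper":0.6,"offset":[0,0,0],"rotation":[0,0,0]},{"gripper":0.6,"offset":[0,0,-20],"rotation":[0,0,0]},{"gripper":0.6,"offset":[0,0,-60],"rotation":[0,0,0]},{"gripper":0.6,"offset":[0,0,-110],"rotation":[0,0,0]},{"gripper":0.6,"offset":[0,0,-160],"rotation":[0,0,0]},{"gripper":0.6,"offset":[0,0,-180],"rotation":[0,0,0]},{"gripper":0.6,"offset":[0,0,-180],"rotation":[0,0,0]}]'
python3 go.py w1,.2
```

```text
t: 14.75
tool_pos: [0.4998, -0.31, 0.0205]
tool_rot: [2.009, 2.412, 0.0]
contact_force: [0.1, 0.3, 2.8]
opening: 0.0286
grip_force: 39.9
t: 15.75
tool_pos: [0.4994, -0.3097, 0.2005]
tool_rot: [2.009, 2.412, 0.0]
contact_force: [-0.1, -0.1, -1.0]
opening: 0.0285
grip_force: 39.7
t 15.75 pos [ 0.4994 -0.3097  0.2005] xaxis [-0.181  0.983 -0.002] z [ 0.002 -0.002 -1.   ] open 0.0285 grip 39.7 F [-0.1 -0.1 -1. ] q [-0.68 -0.02  1.73 -0.    1.42 -0.86]
w1,.2 offset mm [ 4.888e+02  7.020e+01 -3.000e-01] rot [ 0.002  0.002 -0.   ] | at phi [488.8  70.4   0.5]
```

```bash
python3 -m handwheel '[{"gripper":0.6,"offset":[55,8,0],"rotation":[0,0,0]},{"gripper":0.6,"offset":[117,17,0],"rotation":[0,0,0]},{"gripper":0.6,"offset":[178,26,0],"rotation":[0,0,0]},{"gripper":0.6,"offset":[240,35,0],"rotation":[0,0,0]},{"gripper":0.6,"offset":[302,44,0],"rotation":[0,0,0]},{"gripper":0.6,"offset":[364,53,0],"rotation":[0,0,0]},{"gripper":0.6,"offset":[425,62,0],"rotation":[0,0,0]},{"gripper":0.6,"offset":[470,68,0],"rotation":[0,0,0]}]' >/dev/null
python3 -m handwheel '[{"gripper":0.6,"offset":[19,2,10],"rotation":[0,0,0]},{"gripper":0.6,"offset":[19,2,50],"rotation":[0,0,0]},{"gripper":0.6,"offset":[19,2,90],"rotation":[0,0,0]},{"gripper":0.6,"offset":[19,2,115],"rotation":[0,0,0]},{"gripper":0.6,"offset":[19,2,125],"rotation":[0,0,0]},{"gripper":0.6,"offset":[19,2,125],"rotation":[0,0,0]},{"gripper":0.6,"offset":[19,2,125],"rotation":[0,0,0]},{"gripper":0.6,"offset":[19,2,125],"rotation":[0,0,0]}]'; python3 go.py w1,.055
```

```text
t: 17.75
tool_pos: [0.4803, 0.1844, 0.0757]
tool_rot: [2.01, 2.413, 0.003]
contact_force: [-0.1, 0.6, -2.0]
opening: 0.0287
grip_force: 39.7
t 17.75 pos [0.4803 0.1844 0.0757] xaxis [-0.181  0.984  0.   ] z [ 0.002  0.001 -1.   ] open 0.0287 grip 39.7 F [-0.1  0.6 -2. ] q [ 0.22 -0.06  2.    0.    1.2   0.04]
w1,.055 offset mm [-0.6 -0.6 20.7] rot [ 0.003 -0.    -0.001] | at phi [-0.6 -0.5 20.7]
```

```bash
python3 -m handwheel '[{"gripper":0.6,"offset":[-0.5,-0.5,5],"rotation":[0,0,0]},{"gripper":0.6,"offset":[-0.5,-0.5,8],"rotation":[0,0,0]},{"gripper":0.6,"offset":[-0.5,-0.5,11],"rotation":[0,0,0]},{"gripper":0.6,"offset":[-0.5,-0.5,13],"rotation":[0,0,0]},{"gripper":0.6,"offset":[-0.5,-0.5,15],"rotation":[0,0,0]},{"gripper":0.6,"offset":[-0.5,-0.5,15],"rotation":[0,0,0]},{"gripper":0.6,"offset":[-0.5,-0.5,15],"rotation":[0,0,0]},{"gripper":0.6,"offset":[-0.5,-0.5,15],"rotation":[0,0,0]}]'
```

```text
t: 18.75
tool_pos: [0.479, 0.1836, 0.0594]
tool_rot: [2.01, 2.414, 0.0]
contact_force: [0.4, -0.6, -1.1]
opening: 0.029
grip_force: 39.7
```

```bash
python3 -m handwheel '[{"gripper":0.6,"offset":[0,0,3],"rotation":[0,0,0]},{"gripper":0.6,"offset":[0,0,5],"rotation":[0,0,0]},{"gripper":0.6,"offset":[0,0,5],"rotation":[0,0,0]},{"gripper":-0.13,"offset":[0,0,5],"rotation":[0,0,0]},{"gripper":-0.13,"offset":[0,0,5],"rotation":[0,0,0]},{"gripper":-0.13,"offset":[0,0,-30],"rotation":[0,0,0]},{"gripper":-0.13,"offset":[0,0,-80],"rotation":[0,0,0]},{"gripper":-0.13,"offset":[0,0,-120],"rotation":[0,0,0]}]'
python3 -m handwheel '[{"gripper":-0.13,"offset":[20,45,0],"rotation":[0,0,0]},{"gripper":-0.13,"offset":[47,90,0],"rotation":[0,0,0]},{"gripper":-0.13,"offset":[47,90,30],"rotation":[0,0,0]},{"gripper":-0.13,"offset":[47,90,70],"rotation":[0,0,0]},{"gripper":-0.13,"offset":[47,90,80],"rotation":[0,0,0]},{"gripper":-0.13,"offset":[47,90,80],"rotation":[0,0,0]},{"gripper":-0.13,"offset":[47,90,80],"rotation":[0,0,0]},{"gripper":-0.13,"offset":[47,90,80],"rotation":[0,0,0]}]'
python3 go.py w2,.056
```

```text
t: 19.75
tool_pos: [0.4792, 0.1837, 0.1813]
tool_rot: [2.01, 2.413, 0.002]
contact_force: [-0.2, -0.7, -0.9]
opening: 0.048
grip_force: 0.0
t: 20.75
tool_pos: [0.5601, 0.2464, 0.1014]
tool_rot: [2.009, 2.413, 0.004]
contact_force: [-0.0, -0.5, 1.2]
opening: 0.048
grip_force: 0.0
t 20.75 pos [0.5601 0.2464 0.1014] xaxis [-0.181  0.984  0.   ] z [ 0.003  0.001 -1.   ] open 0.048 grip 0.0 F [-0.  -0.5  1.2] q [0.29 0.13 1.75 0.   1.25 0.11]
w2,.056 offset mm [-0.1 -0.4 45.4] rot [ 0.003 -0.    -0.001] | at phi [-0.1 -0.2 45.4]
```

```bash
python3 -m handwheel '[{"gripper":-0.13,"offset":[0,0,15],"rotation":[0,0,0]},{"gripper":-0.13,"offset":[0,0,35],"rotation":[0,0,0]},{"gripper":-0.13,"offset":[0,0,45],"rotation":[0,0,0]},{"gripper":-0.13,"offset":[0,0,45],"rotation":[0,0,0]},{"gripper":0.6,"offset":[0,0,45],"rotation":[0,0,0]},{"gripper":0.6,"offset":[0,0,45],"rotation":[0,0,0]},{"gripper":0.6,"offset":[0,0,45],"rotation":[0,0,0]},{"gripper":0.6,"offset":[0,0,45],"rotation":[0,0,0]}]' 30
python3 -m handwheel '[{"gripper":0.6,"offset":[0,0,-15],"rotation":[0,0,0]},{"gripper":0.6,"offset":[0,0,-50],"rotation":[0,0,0]},{"gripper":0.6,"offset":[0,0,-100],"rotation":[0,0,0]},{"gripper":0.6,"offset":[0,0,-145],"rotation":[0,0,0]},{"gripper":0.6,"offset":[-60,0,-145],"rotation":[0,0,0]},{"gripper":0.6,"offset":[-120,0,-145],"rotation":[0,0,0]},{"gripper":0.6,"offset":[-180,0,-145],"rotation":[0,0,0]},{"gripper":0.6,"offset":[-220,0,-145],"rotation":[0,0,0]}]'
python3 go.py .505:-.285,.023
```

```text
t: 21.75
tool_pos: [0.5592, 0.2462, 0.0547]
tool_rot: [2.01, 2.414, 0.001]
contact_force: [0.2, -0.0, 0.3]
opening: 0.029
grip_force: 29.8
t: 22.75
tool_pos: [0.599, 0.0272, 0.2007]
tool_rot: [2.011, 2.411, 0.001]
contact_force: [-0.2, 0.4, -0.3]
opening: 0.0293
grip_force: 29.9
t 22.75 pos [0.599  0.0272 0.2007] xaxis [-0.179  0.984 -0.001] z [ 0.001 -0.    -1.   ] open 0.0293 grip 29.9 F [-0.2  0.4 -0.3] q [-0.08  0.01  1.71 -0.    1.42 -0.26]
.505:-.285,.023 offset mm [-290.2 -148.8  177.7] rot [ 0.001  0.001 -0.002] | at phi [-290.  -149.2  177.7]
```

```bash
python3 -m handwheel '[{"gripper":0.6,"offset":[-50,-25,0],"rotation":[0,0,0]},{"gripper":0.6,"offset":[-105,-54,0],"rotation":[0,0,0]},{"gripper":0.6,"offset":[-160,-82,0],"rotation":[0,0,0]},{"gripper":0.6,"offset":[-215,-110,0],"rotation":[0,0,0]},{"gripper":0.6,"offset":[-265,-135,0],"rotation":[0,0,0]},{"gripper":0.6,"offset":[-290,-149,20],"rotation":[0,0,0]},{"gripper":0.6,"offset":[-290,-149,70],"rotation":[0,0,0]},{"gripper":0.6,"offset":[-290,-149,110],"rotation":[0,0,0]}]' >/dev/null
python3 -m handwheel '[{"gripper":0.6,"offset":[0,0,30],"rotation":[0,0,0]},{"gripper":0.6,"offset":[0,0,55],"rotation":[0,0,0]},{"gripper":0.6,"offset":[0,0,65],"rotation":[0,0,0]},{"gripper":0.6,"offset":[0,0,68],"rotation":[0,0,0]},{"gripper":0.6,"offset":[0,0,68],"rotation":[0,0,0]},{"gripper":0.6,"offset":[0,0,68],"rotation":[0,0,0]},{"gripper":-0.13,"offset":[0,0,68],"rotation":[0,0,0]},{"gripper":-0.13,"offset":[0,0,68],"rotation":[0,0,0]}]'
python3 -m handwheel '[{"gripper":-0.13,"offset":[0,0,0],"rotation":[0,0,0]},{"gripper":-0.13,"offset":[0,0,-10],"rotation":[0,0,0]},{"gripper":-0.13,"offset":[0,0,-30],"rotation":[0,0,0]},{"gripper":-0.13,"offset":[0,0,-70],"rotation":[0,0,0]},{"gripper":-0.13,"offset":[0,0,-90],"rotation":[0,0,0]},{"gripper":-0.13,"offset":[0,0,-90],"rotation":[0,0,0]},{"gripper":-0.13,"offset":[0,0,-90],"rotation":[0,0,0]},{"gripper":-0.13,"offset":[0,0,-90],"rotation":[0,0,0]}]'; python3 go.py C,.02
python3 - <<'E'
from ov import *
s=Cam("scene")
s.img=np.clip(s.img.astype(float)*2+20,0,255).astype(np.uint8)
cv2.imwrite("pics/h.png",np.hstack([over(s,300,150,90,100,4,[]),over(s,120,140,85,100,4,[(circ(.4275,-.322,.042,.015),G),(circ(.4275,-.322,.004,.017),Y)])]))
E
```

```text
t: 24.75
tool_pos: [0.505, -0.2826, 0.0218]
tool_rot: [2.01, 2.414, 0.0]
contact_force: [-0.2, -0.0, -0.2]
opening: 0.0481
grip_force: 0.0
t: 25.75
tool_pos: [0.5037, -0.2817, 0.1094]
tool_rot: [-2.008, -2.412, 0.0]
contact_force: [-0.7, 0.3, 0.2]
opening: 0.0484
grip_force: 0.0
t 25.75 pos [ 0.5037 -0.2817  0.1094] xaxis [-0.181  0.983  0.002] z [-0.003  0.002 -1.   ] open 0.0484 grip 0.0 F [-0.7  0.3  0.2] q [-0.64  0.05  1.83  0.    1.27 -0.82]
C,.02 offset mm [-26.1 -82.   89.5] rot [-0.002 -0.002 -0.001] | at phi [-25.8 -82.2  89.4]
```

View pics/h.png

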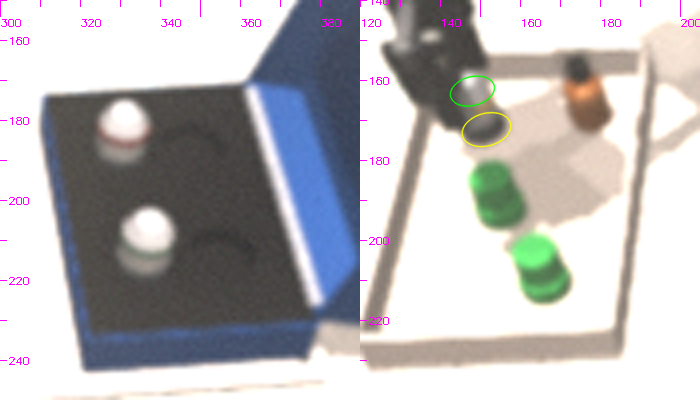

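Two objectives are seated (330,180 and 337,213) and both plugs stand in the basket. C is still where I estimated it.

```bash
python3 -m handwheel '[{"gripper":-0.2,"offset":[-13,-45,0],"rotation":[0,0,0]},{"gripper":-0.2,"offset":[-26,-82,0],"rotation":[0,0,0]},{"gripper":-0.2,"offset":[-26,-82,0],"rotation":[0,0,0]},{"gripper":-0.2,"offset":[-26,-82,30],"rotation":[0,0,0]},{"gripper":-0.2,"offset":[-26,-82,65],"rotation":[0,0,0]},{"gripper":-0.2,"offset":[-26,-82,84],"rotation":[0,0,0]},{"gripper":-0.2,"offset":[-26,-82,89],"rotation":[0,0,0]},{"gripper":-0.2,"offset":[-26,-82,89],"rotation":[0,0,0]}]'
python3 -m handwheel '[{"gripper":-0.2,"offset":[0,0,0],"rotation":[0,0,0]},{"gripper":0.6,"offset":[0,0,0],"rotation":[0,0,0]},{"gripper":0.6,"offset":[0,0,0],"rotation":[0,0,0]},{"gripper":0.6,"offset":[0,0,0],"rotation":[0,0,0]},{"gripper":0.6,"offset":[0,0,0],"rotation":[0,0,0]},{"gripper":0.6,"offset":[0,0,-30],"rotation":[0,0,0]},{"gripper":0.6,"offset":[0,0,-80],"rotation":[0,0,0]},{"gripper":0.6,"offset":[0,0,-130],"rotation":[0,0,0]}]' 40
python3 -m handwheel '[{"gripper":0.6,"offset":[0,0,-50],"rotation":[0,0,0]},{"gripper":0.6,"offset":[0,0,-50],"rotation":[0,0,0]},{"gripper":0.6,"offset":[0,0,-50],"rotation":[0,0,0]},{"gripper":0.6,"offset":[0,0,-50],"rotation":[0,0,0]},{"gripper":0.6,"offset":[55,20,-50],"rotation":[0,0,0]},{"gripper":0.6,"offset":[110,40,-50],"rotation":[0,0,0]},{"gripper":0.6,"offset":[165,60,-50],"rotation":[0,0,0]},{"gripper":0.6,"offset":[200,72,-50],"rotation":[0,0,0]}]'
python3 go.py w3,.2 w2,.2
```

```text
t: 26.8
tool_pos: [0.4293, -0.323, 0.0227]
tool_rot: [2.01, 2.414, 0.0]
contact_force: [0.2, 0.2, -0.7]
opening: 0.0512
grip_force: 0.0
t: 27.8
tool_pos: [0.4281, -0.3222, 0.1526]
tool_rot: [-2.009, -2.412, -0.0]
contact_force: [0.3, -0.7, -0.6]
opening: 0.0286
grip_force: 39.6
t: 28.8
tool_pos: [0.4625, -0.1105, 0.2002]
tool_rot: [-2.006, -2.413, 0.001]
contact_force: [0.9, -0.2, -1.4]
opening: 0.0282
grip_force: 39.7
t 28.8 pos [ 0.4625 -0.1105  0.2002] xaxis [-0.182  0.983  0.002] z [-0.003  0.002 -1.   ] open 0.0282 grip 39.7 F [ 0.9 -0.2 -1.4] q [-0.39 -0.29  1.98  0.    1.46 -0.57]
w3,.2 offset mm [333.1  70.9   0.8] rot [-0.003 -0.002  0.001] | at phi [3.332e+02 7.050e+01 2.000e-01]
w2,.2 offset mm [333.  160.9   0.5] rot [-0.003 -0.002  0.001] | at phi [3.332e+02 1.605e+02 2.000e-01]
```

```bash
python3 -m handwheel '[{"gripper":0.6,"offset":[55,12,0],"rotation":[0,0,0]},{"gripper":0.6,"offset":[115,25,0],"rotation":[0,0,0]},{"gripper":0.6,"offset":[175,37,0],"rotation":[0,0,0]},{"gripper":0.6,"offset":[235,50,0],"rotation":[0,0,0]},{"gripper":0.6,"offset":[290,62,0],"rotation":[0,0,0]},{"gripper":0.6,"offset":[325,69,0],"rotation":[0,0,0]},{"gripper":0.6,"offset":[333,71,0],"rotation":[0,0,0]},{"gripper":0.6,"offset":[333,71,0],"rotation":[0,0,0]}]' >/dev/null
python3 -m handwheel '[{"gripper":0.6,"offset":[0,0,30],"rotation":[0,0,0]},{"gripper":0.6,"offset":[0,0,70],"rotation":[0,0,0]},{"gripper":0.6,"offset":[0,0,105],"rotation":[0,0,0]},{"gripper":0.6,"offset":[0,0,120],"rotation":[0,0,0]},{"gripper":0.6,"offset":[0,0,124],"rotation":[0,0,0]},{"gripper":0.6,"offset":[0,0,124],"rotation":[0,0,0]},{"gripper":0.6,"offset":[0,0,124],"rotation":[0,0,0]},{"gripper":0.6,"offset":[0,0,124],"rotation":[0,0,0]}]'; python3 go.py w3,.056
```

```text
t: 30.8
tool_pos: [0.4737, 0.2275, 0.0795]
tool_rot: [2.009, 2.413, 0.003]
contact_force: [0.0, -0.2, -0.9]
opening: 0.0285
grip_force: 39.7
t 30.8 pos [0.4737 0.2275 0.0795] xaxis [-0.181  0.983  0.   ] z [ 0.002  0.001 -1.   ] open 0.0285 grip 39.7 F [ 0.  -0.2 -0.9] q [ 0.31 -0.04  1.97 -0.    1.21  0.12]
w3,.056 offset mm [ 2.8 -1.9 23.5] rot [ 0.002 -0.    -0.   ] | at phi [ 2.8 -1.8 23.5]
```

```bash
python3 -m handwheel '[{"gripper":0.6,"offset":[2.5,-1.8,0],"rotation":[0,0,0]},{"gripper":0.6,"offset":[2.5,-1.8,8],"rotation":[0,0,0]},{"gripper":0.6,"offset":[2.5,-1.8,12],"rotation":[0,0,0]},{"gripper":0.6,"offset":[2.5,-1.8,15],"rotation":[0,0,0]},{"gripper":0.6,"offset":[2.5,-1.8,18],"rotation":[0,0,0]},{"gripper":0.6,"offset":[2.5,-1.8,18],"rotation":[0,0,0]},{"gripper":0.6,"offset":[2.5,-1.8,18],"rotation":[0,0,0]},{"gripper":0.6,"offset":[2.5,-1.8,18],"rotation":[0,0,0]}]'
```

```text
t: 31.8
tool_pos: [0.4708, 0.2294, 0.0605]
tool_rot: [2.01, 2.414, 0.0]
contact_force: [0.1, 0.2, 0.3]
opening: 0.0284
grip_force: 39.7
```

```bash
python3 -m handwheel '[{"gripper":0.6,"offset":[0,0,3],"rotation":[0,0,0]},{"gripper":0.6,"offset":[0,0,5],"rotation":[0,0,0]},{"gripper":0.6,"offset":[0,0,5],"rotation":[0,0,0]},{"gripper":-0.13,"offset":[0,0,5],"rotation":[0,0,0]},{"gripper":-0.13,"offset":[0,0,5],"rotation":[0,0,0]},{"gripper":-0.13,"offset":[0,0,-30],"rotation":[0,0,0]},{"gripper":-0.13,"offset":[0,0,-80],"rotation":[0,0,0]},{"gripper":-0.13,"offset":[0,0,-130],"rotation":[0,0,0]}]'
python3 -m handwheel '[{"gripper":1,"offset":[0,0,-60],"rotation":[0,0,0]},{"gripper":1,"offset":[0,0,-105],"rotation":[0,0,0]},{"gripper":1,"offset":[0,-15,-105],"rotation":[0,0,0]},{"gripper":1,"offset":[50,-15,-105],"rotation":[0,0,0]},{"gripper":1,"offset":[110,-15,-105],"rotation":[0,0,0]},{"gripper":1,"offset":[155,-15,-105],"rotation":[0,0,0]},{"gripper":1,"offset":[170,-15,-105],"rotation":[0,0,0]},{"gripper":1,"offset":[170,-15,-105],"rotation":[0,0,0]}]'
python3 - <<'E'
from ov import *
s=Cam("scene")
s.img=np.clip(s.img.astype(float)*2+20,0,255).astype(np.uint8)
cv2.imwrite("pics/i.png",crop(s,270,110,150,130,5))
o=ctrl.get_obs()["tool_pos"]; c,n=np.cos(1.7533),np.sin(1.7533); d=o[:2]-(.5374,.1201); print("case xy",[c*d[0]+n*d[1],-n*d[0]+c*d[1]],o[2])
E
```

```text
t: 32.8
tool_pos: [0.4702, 0.2292, 0.191]
tool_rot: [-2.01, -2.414, 0.002]
contact_force: [1.1, -0.4, -0.1]
opening: 0.0486
grip_force: 0.0
t: 33.8
tool_pos: [0.4245, 0.3937, 0.2939]
tool_rot: [-2.009, -2.415, 0.004]
contact_force: [-0.2, -0.4, 0.1]
opening: 0.0
grip_force: 0.0
case xy [np.float64(0.2888000580405714), np.float64(0.0610342526568872)] 0.2942235679167945
```

View pics/i.png

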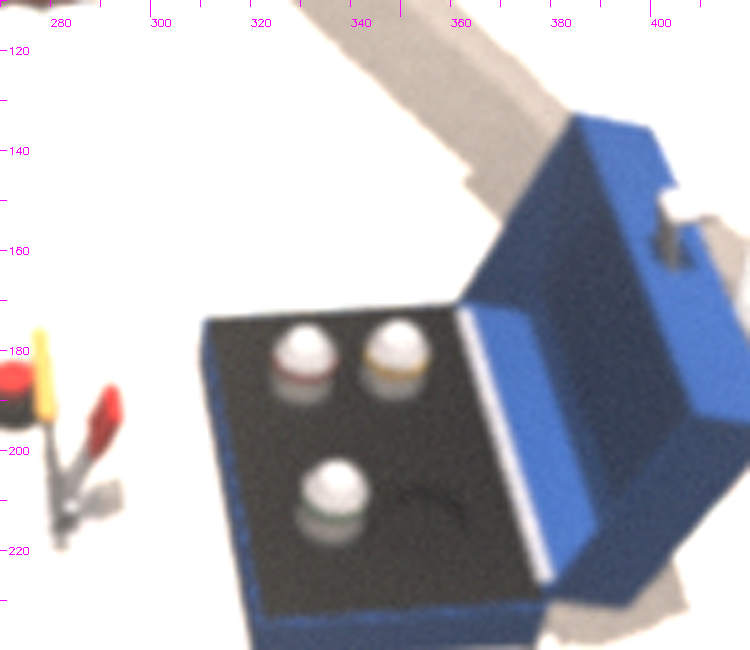

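All three objectives are seated in wells 0, 1 and 3. Next I'll go behind the lid and push it over.

```bash
python3 -m handwheel '[{"gripper":1,"offset":[0,0,40],"rotation":[0,0,0]},{"gripper":1,"offset":[0,0,90],"rotation":[0,0,0]},{"gripper":1,"offset":[0,0,125],"rotation":[0,0,0]},{"gripper":1,"offset":[0,0,144],"rotation":[0,0,0]},{"gripper":1,"offset":[0,0,144],"rotation":[0,0,0]},{"gripper":1,"offset":[0,0,144],"rotation":[0,0,0]},{"gripper":1,"offset":[0,0,144],"rotation":[0,0,0]},{"gripper":1,"offset":[0,0,144],"rotation":[0,0,0]}]'
python3 -m handwheel '[{"gripper":1,"offset":[-33,0,0],"rotation":[0,0,0]},{"gripper":1,"offset":[-51,0,0],"rotation":[0,0,0]},{"gripper":1,"offset":[-68,0,-5],"rotation":[0,0,0]},{"gripper":1,"offset":[-89,0,-10],"rotation":[0,0,0]},{"gripper":1,"offset":[-111,0,-13],"rotation":[0,0,0]},{"gripper":1,"offset":[-131,0,-12],"rotation":[0,0,0]},{"gripper":1,"offset":[-147,0,-8],"rotation":[0,0,0]},{"gripper":1,"offset":[-167,0,-2],"rotation":[0,0,0]}]'
```

```text
t: 34.85
tool_pos: [0.4257, 0.3943, 0.1527]
tool_rot: [2.01, 2.414, 0.003]
contact_force: [0.4, -0.1, 0.9]
opening: 0.0
grip_force: 0.0
t: 35.85
tool_pos: [0.4563, 0.2297, 0.1545]
tool_rot: [2.01, 2.414, 0.005]
contact_force: [0.2, 2.7, 0.2]
opening: -0.0001
grip_force: 1.1
```

```bash
python3 -m handwheel '[{"gripper":1,"offset":[-17,0,7],"rotation":[0,0,0]},{"gripper":1,"offset":[-32,0,17],"rotation":[0,0,0]},{"gripper":1,"offset":[-46,0,30],"rotation":[0,0,0]},{"gripper":1,"offset":[-52,0,39],"rotation":[0,0,0]},{"gripper":1,"offset":[-60,0,48],"rotation":[0,0,0]},{"gripper":1,"offset":[-65,0,54],"rotation":[0,0,0]},{"gripper":1,"offset":[-65,0,57],"rotation":[0,0,0]},{"gripper":1,"offset":[-65,0,58],"rotation":[0,0,0]}]'
python3 - <<'E'
from ov import *
s=Cam("scene")
s.img=np.clip(s.img.astype(float)*1.8+20,0,255).astype(np.uint8)
cv2.imwrite("pics/j.png",crop(s,240,130,150,110,5))
E
```

```text
t: 36.85
tool_pos: [0.4672, 0.1657, 0.0953]
tool_rot: [2.01, 2.414, -0.0]
contact_force: [-0.7, -0.5, 2.6]
opening: 0.0003
grip_force: 0.6
```

View pics/j.png

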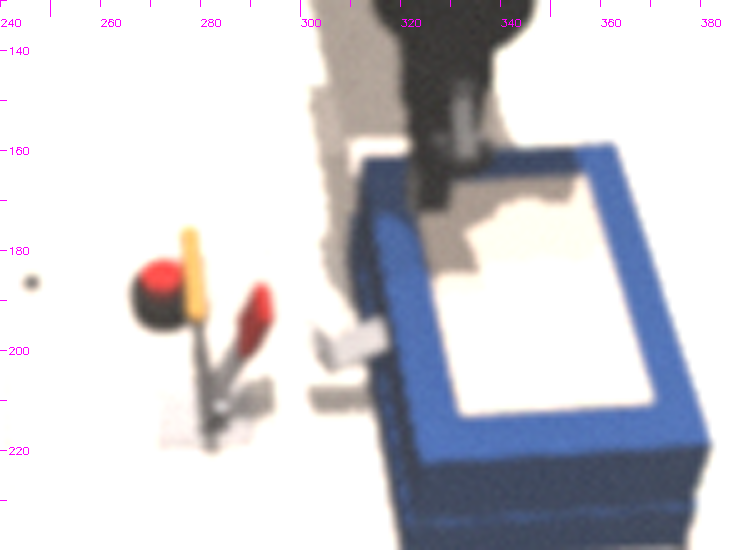

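The lid is nearly shut, with the keeper visible at (306,198). I'll press the front edge to finish the closing.

```bash
python3 -m handwheel '[{"gripper":1,"offset":[-4,0,1],"rotation":[0,0,0]},{"gripper":1,"offset":[-4,0,2],"rotation":[0,0,0]},{"gripper":1,"offset":[-4,0,3],"rotation":[0,0,0]},{"gripper":1,"offset":[-4,0,4],"rotation":[0,0,0]},{"gripper":1,"offset":[-4,0,4],"rotation":[0,0,0]},{"gripper":1,"offset":[-4,0,4],"rotation":[0,0,0]},{"gripper":1,"offset":[-4,0,4],"rotation":[0,0,0]},{"gripper":1,"offset":[-4,0,4],"rotation":[0,0,0]}]'
```

```text
t: 37.9
tool_pos: [0.4685, 0.1624, 0.0949]
tool_rot: [-2.01, -2.414, -0.001]
contact_force: [-9.2, 0.2, 17.3]
opening: -0.0001
grip_force: 9.1
```

The lid is on its stop: z stays at 0.095 under 17 N. Now I'll work out the latch geometry and retreat to the -x side of the latch.

```bash
cat > cf.py <<'E'
import sys
from ov import *
Q=(.5374,.1201,1.7533)
def inv(P):
    c,s=np.cos(Q[2]),np.sin(Q[2]);d=np.asarray(P)[:2]-Q[:2]
    return np.array([c*d[0]+s*d[1],-s*d[0]+c*d[1],P[2]])
if __name__=="__main__":
    o=ctrl.get_obs();print("t",round(o["t"],2),"tool in case mm",(inv(o["tool_pos"])*1e3).round(1),"F",o["contact_force"].round(1))
E
python3 -m handwheel '[{"gripper":1,"offset":[0,0,-40],"rotation":[0,0,0]},{"gripper":1,"offset":[0,0,-95],"rotation":[0,0,0]},{"gripper":1,"offset":[-30,20,-115],"rotation":[0,0,0]},{"gripper":1,"offset":[-80,45,-115],"rotation":[0,0,0]},{"gripper":1,"offset":[-130,60,-115],"rotation":[0,0,0]},{"gripper":1,"offset":[-165,60,-115],"rotation":[0,0,0]},{"gripper":1,"offset":[-175,60,-115],"rotation":[0,0,0]},{"gripper":1,"offset":[-175,60,-115],"rotation":[0,0,0]}]'
python3 cf.py; python3 - <<'E'
from cf import *
t=Cam("top");s=Cam("scene")
print("bar",inv(tri((t,s),((283.7,209),(278.5,186))))*1e3)
# ends from scene: rows of the two bar ends
for n,c in(("s",s),("t",t)):
    h=cv2.cvtColor(c.img,cv2.COLOR_BGR2HSV);m=cv2.inRange(h,(12,110,90),(28,255,255))
    k,l,st,ce=cv2.connectedComponentsWithStats(m);print(n,[(ce[i].round(1).tolist(),st[i].tolist()) for i in range(1,k) if st[i,4]>15])
E
```

```text
t: 38.9
tool_pos: [0.5584, 0.0005, 0.2061]
tool_rot: [-2.011, -2.413, -0.0]
contact_force: [0.8, 0.4, -0.9]
opening: -0.0004
grip_force: 0.0
t 38.9 tool in case mm [-121.5    1.1  206.1] F [ 0.8  0.4 -0.9]
bar [-65.46686512   1.59259923 113.59285785]
s [([396.8, 43.1], [360, 41, 71, 5, 147]), ([278.7, 189.1], [277, 185, 5, 9, 33])]
t [([15.9, 36.2], [10, 1, 16, 75, 466]), ([2.4, 137.3], [0, 125, 8, 27, 135]), ([46.5, 125.0], [38, 125, 18, 1, 18]), ([58.0, 129.5], [57, 125, 3, 11, 20]), ([384.4, 148.5], [367, 133, 36, 32, 829]), ([57.2, 153.2], [56, 148, 3, 11, 24]), ([1.7, 164.1], [0, 153, 6, 23, 84]), ([56.0, 170.3], [52, 163, 7, 14, 33]), ([24.5, 175.4], [18, 175, 14, 2, 19]), ([282.4, 202.3], [281, 199, 4, 8, 20])]
```

```bash
python3 -m handwheel '[{"gripper":1,"offset":[0,-27,0],"rotation":[0,0,0]},{"gripper":1,"offset":[0,-27,40],"rotation":[0,0,0]},{"gripper":1,"offset":[0,-27,80],"rotation":[0,0,0]},{"gripper":1,"offset":[0,-27,94],"rotation":[0,0,0]},{"gripper":1,"offset":[0,-27,94],"rotation":[0,0,0]},{"gripper":1,"offset":[0,-27,94],"rotation":[0,0,0]},{"gripper":1,"offset":[20,-27,94],"rotation":[0,0,0]},{"gripper":1,"offset":[30,-27,94],"rotation":[0,0,0]}]'
python3 cf.py
python3 -m handwheel '[{"gripper":1,"offset":[6,0,0],"rotation":[0,0,0]},{"gripper":1,"offset":[16,0,0],"rotation":[0,0,0]},{"gripper":1,"offset":[26,0,0],"rotation":[0,0,0]},{"gripper":1,"offset":[36,0,1],"rotation":[0,0,0]},{"gripper":1,"offset":[46,0,3],"rotation":[0,0,0]},{"gripper":1,"offset":[54,0,5],"rotation":[0,0,0]},{"gripper":1,"offset":[60,0,7],"rotation":[0,0,0]},{"gripper":1,"offset":[60,0,7],"rotation":[0,0,0]}]'
python3 cf.py; python3 - <<'E'
from ov import *
s=Cam("scene")
s.img=np.clip(s.img.astype(float)*1.8+20,0,255).astype(np.uint8)
cv2.imwrite("pics/k.png",crop(s,240,140,100,90,6))
E
```

```text
t: 40.0
tool_pos: [0.5269, 0.0265, 0.1133]
tool_rot: [2.009, 2.414, 0.002]
contact_force: [0.6, 0.0, 0.7]
opening: -0.0
grip_force: 0.0
t 40.0 tool in case mm [-90.2  27.3 113.3] F [0.6 0.  0.7]
t: 41.0
tool_pos: [0.5155, 0.0845, 0.105]
tool_rot: [-2.009, -2.414, 0.001]
contact_force: [-0.5, 0.4, 0.1]
opening: 0.0001
grip_force: 0.0
t 41.0 tool in case mm [-31.1  28.  105. ] F [-0.5  0.4  0.1]
```

View pics/k.png

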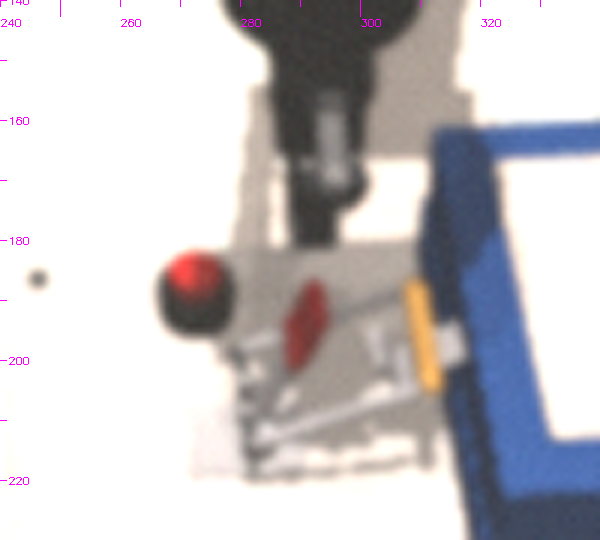

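```bash
python3 - <<'E'
from cf import *
s=Cam("scene")
for n,p in(("seated u10",(.0157,.068)),("seat u0",(.007,.063)),("on post",(-.0055+.0,.078))):
    print(n,s.proj(cas([[p[0],y,p[1]] for y in(.031,-.031)])).round(1).tolist())
E
python3 -m handwheel '[{"gripper":1,"offset":[0,0,-35],"rotation":[0,0,0]},{"gripper":1,"offset":[0,0,-45],"rotation":[0,0,0]},{"gripper":1,"offset":[23,28,-45],"rotation":[0,0,0]},{"gripper":1,"offset":[23,28,-45],"rotation":[0,0,0]},{"gripper":1,"offset":[23,28,-45],"rotation":[0,0,0]},{"gripper":1,"offset":[23,28,-10],"rotation":[0,0,0]},{"gripper":1,"offset":[23,28,5],"rotation":[0,0,0]},{"gripper":1,"offset":[23,28,5],"rotation":[0,0,0]}]'
python3 cf.py;python3 - <<'E'
from ov import *
s=Cam("scene")
s.img=np.clip(s.img.astype(float)*1.8+20,0,255).astype(np.uint8)
cv2.imwrite("pics/l.png",crop(s,260,150,80,75,8))
E
```

```text
seated u10 [[309.2, 187.6], [312.7, 206.4]]
seat u0 [[305.7, 189.1], [309.1, 208.0]]
on post [[301.1, 185.4], [304.3, 204.4]]
t: 42.1
tool_pos: [0.5375, 0.1113, 0.0985]
tool_rot: [-2.009, -2.411, 0.004]
contact_force: [-0.6, -0.6, 0.3]
opening: 0.0002
grip_force: 0.0
t 42.1 tool in case mm [-8.6  1.5 98.5] F [-0.6 -0.6  0.3]
```

View pics/l.png

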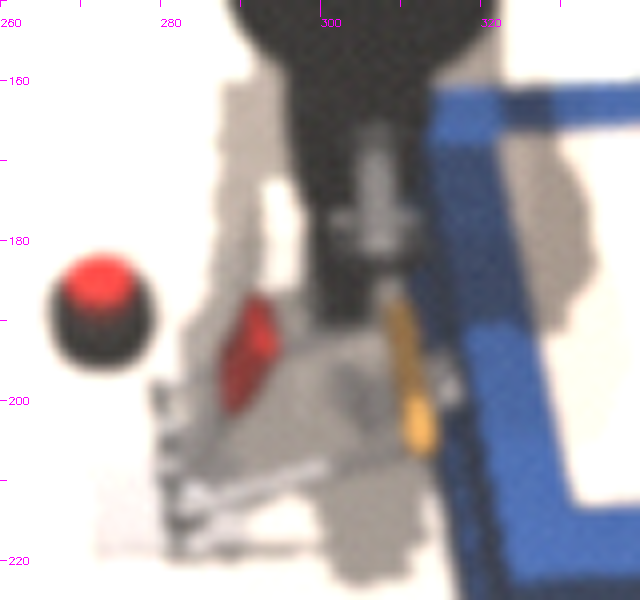

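The bar ends at about (309,188) and (312,206) match the prediction for a bar behind the post. Now I'll throw the lever.

```bash
python3 -m handwheel '[{"gripper":1,"offset":[0,1.5,8],"rotation":[0,0,0]},{"gripper":1,"offset":[0,1.5,15],"rotation":[0,0,0]},{"gripper":1,"offset":[0,1.5,15],"rotation":[0,0,0]},{"gripper":1,"offset":[0,1.5,15],"rotation":[0,0,0]},{"gripper":1,"offset":[0,1.5,15],"rotation":[0,0,0]},{"gripper":1,"offset":[-8,1.5,16],"rotation":[0,0,0]},{"gripper":1,"offset":[-16,1.5,17],"rotation":[0,0,0]},{"gripper":1,"offset":[-16,1.5,17],"rotation":[0,0,0]}]'; python3 cf.py
python3 -m handwheel '[{"gripper":1,"offset":[-13,0,1],"rotation":[0,0,0]},{"gripper":1,"offset":[-25,0,-1],"rotation":[0,0,0]},{"gripper":1,"offset":[-36,0,-2],"rotation":[0,0,0]},{"gripper":1,"offset":[-46,0,1],"rotation":[0,0,0]},{"gripper":1,"offset":[-55,0,6],"rotation":[0,0,0]},{"gripper":1,"offset":[-64,0,12],"rotation":[0,0,0]},{"gripper":1,"offset":[-72,0,19],"rotation":[0,0,0]},{"gripper":1,"offset":[-72,0,19],"rotation":[0,0,0]}]'; python3 cf.py
```

```text
t: 43.15
tool_pos: [0.5436, 0.0955, 0.0833]
tool_rot: [2.011, 2.413, -0.0]
contact_force: [-0.9, 0.1, -0.4]
opening: -0.0004
grip_force: 0.0
t 43.15 tool in case mm [-25.3  -1.7  83.3] F [-0.9  0.1 -0.4]
t: 44.15
tool_pos: [0.5563, 0.0248, 0.0635]
tool_rot: [-2.011, -2.414, 0.002]
contact_force: [-0.4, 1.6, 1.1]
opening: -0.0001
grip_force: 0.5
t 44.15 tool in case mm [-97.1  -1.3  63.5] F [-0.4  1.6  1.1]
```

```bash
python3 -m handwheel '[{"gripper":1,"offset":[-7,0,8],"rotation":[0,0,0]},{"gripper":1,"offset":[-12,0,16],"rotation":[0,0,0]},{"gripper":1,"offset":[-15,0,22],"rotation":[0,0,0]},{"gripper":1,"offset":[-18,0,28],"rotation":[0,0,0]},{"gripper":1,"offset":[-19,0,32],"rotation":[0,0,0]},{"gripper":1,"offset":[-19,0,34],"rotation":[0,0,0]},{"gripper":1,"offset":[-19,0,34],"rotation":[0,0,0]},{"gripper":1,"offset":[-19,0,34],"rotation":[0,0,0]}]'; python3 cf.py
```

```text
t: 45.15
tool_pos: [0.5598, 0.0066, 0.0323]
tool_rot: [-2.009, -2.414, 0.003]
contact_force: [-7.9, 0.2, 13.5]
opening: -0.0004
grip_force: 6.8
t 45.15 tool in case mm [-115.6   -1.5   32.3] F [-7.9  0.2 13.5]
```

The lever is flat against its stop: z = 32.3 mm under 13 N. I'll lift off, move over the plunger, and check the latch by numbers.

```bash
python3 -m handwheel '[{"gripper":1,"offset":[0,0,-30],"rotation":[0,0,0]},{"gripper":1,"offset":[0,0,-60],"rotation":[0,0,0]},{"gripper":1,"offset":[20,-40,-60],"rotation":[0,0,0]},{"gripper":1,"offset":[41,-76.5,-60],"rotation":[0,0,0]},{"gripper":1,"offset":[41,-76.5,-60],"rotation":[0,0,0]},{"gripper":1,"offset":[41,-76.5,-40],"rotation":[0,0,0]},{"gripper":1,"offset":[41,-76.5,-30],"rotation":[0,0,0]},{"gripper":1,"offset":[41,-76.5,-30],"rotation":[0,0,0]}]'; python3 cf.py
python3 - <<'E'
from cf import *
s=Cam("scene");h=cv2.cvtColor(s.img,cv2.COLOR_BGR2HSV)
for n,m in(("brass",cv2.inRange(h,(12,110,70),(28,255,255))),("red",cv2.inRange(h,(0,150,70),(6,255,255))|cv2.inRange(h,(172,150,70),(180,255,255)))):
    m[:140]=0;m[240:]=0;m[:,:220]=0
    k,l,st,ce=cv2.connectedComponentsWithStats(m);print(n,[(ce[i].round(1).tolist(),st[i].tolist()) for i in range(1,k) if st[i,4]>8])
print("exp brass ends",s.proj(cas([[.007,y,.063] for y in(.031,-.031)])).round(1).tolist(),"lever grip mid",s.proj(cas([-.113,0,.0325])).round(1))
E
```

```text
t: 46.15
tool_pos: [0.477, 0.0332, 0.0594]
tool_rot: [-2.01, -2.413, 0.002]
contact_force: [-0.3, 0.1, 0.3]
opening: -0.0
grip_force: 0.0
t 46.15 tool in case mm [-74.5  75.2  59.4] F [-0.3  0.1  0.3]
brass [([305.4, 199.4], [303, 190, 6, 19, 61])]
red [([259.1, 210.2], [254, 207, 11, 8, 78])]
exp brass ends [[305.7, 189.1], [309.1, 208.0]] lever grip mid [[259.6 209.4]]
```

The lever grip is where it should be when flat. The bar is 4 mm from the nominal seat, as expected with the keeper's spring drawn. Next, the plunger.

```bash
python3 -m handwheel '[{"gripper":1,"offset":[0,0,10],"rotation":[0,0,0]},{"gripper":1,"offset":[0,0,16],"rotation":[0,0,0]},{"gripper":1,"offset":[0,0,20],"rotation":[0,0,0]},{"gripper":1,"offset":[0,0,23],"rotation":[0,0,0]},{"gripper":1,"offset":[0,0,26],"rotation":[0,0,0]},{"gripper":1,"offset":[0,0,27],"rotation":[0,0,0]},{"gripper":1,"offset":[0,0,27],"rotation":[0,0,0]},{"gripper":1,"offset":[0,0,27],"rotation":[0,0,0]}]'; python3 cf.py
```

```text
t: 47.2
tool_pos: [0.4774, 0.0333, 0.034]
tool_rot: [-2.01, -2.414, 0.0]
contact_force: [-3.1, 0.7, 5.1]
opening: 0.0001
grip_force: 2.9
t 47.2 tool in case mm [-74.4  74.7  34. ] F [-3.1  0.7  5.1]
```

```bash
python3 -m handwheel '[{"gripper":1,"offset":[0,0,2],"rotation":[0,0,0]},{"gripper":1,"offset":[0,0,3],"rotation":[0,0,0]},{"gripper":1,"offset":[0,0,3],"rotation":[0,0,0]},{"gripper":1,"offset":[0,0,3],"rotation":[0,0,0]},{"gripper":1,"offset":[0,0,3],"rotation":[0,0,0]},{"gripper":1,"offset":[0,0,3],"rotation":[0,0,0]},{"gripper":1,"offset":[0,0,3],"rotation":[0,0,0]},{"gripper":1,"offset":[0,0,3],"rotation":[0,0,0]}]'; python3 cf.py
python3 -m handwheel '[{"gripper":1,"offset":[0,0,-20],"rotation":[0,0,0]},{"gripper":1,"offset":[0,0,-60],"rotation":[0,0,0]},{"gripper":1,"offset":[0,0,-110],"rotation":[0,0,0]},{"gripper":1,"offset":[0,0,-160],"rotation":[0,0,0]},{"gripper":1,"offset":[0,-30,-190],"rotation":[0,0,0]},{"gripper":1,"offset":[-50,-30,-190],"rotation":[0,0,0]},{"gripper":1,"offset":[-100,-30,-190],"rotation":[0,0,0]},{"gripper":1,"offset":[-100,-30,-190],"rotation":[0,0,0]}]'
python3 - <<'E'
from cf import *
s=Cam("scene");h=cv2.cvtColor(s.img,cv2.COLOR_BGR2HSV)
for n,m in(("brass",cv2.inRange(h,(12,110,70),(28,255,255))),("red",cv2.inRange(h,(0,150,70),(6,255,255))|cv2.inRange(h,(172,150,70),(180,255,255))),("green",cv2.inRange(h,(45,120,60),(75,255,255)))):
    m[:140]=0;m[240:]=0
    k,l,st,ce=cv2.connectedComponentsWithStats(m);print(n,[(ce[i].round(1).tolist(),st[i].tolist()) for i in range(1,k) if st[i,4]>8])
print("plunger top up/down",s.proj(cas([[-.075,.075,.042],[-.075,.075,.034]])).round(1).tolist(), "lid front top corners",s.proj(cas([[.03,y,.095] for y in(.1,-.1)])).round(1).tolist())
E
```

```text
t: 48.2
tool_pos: [0.4776, 0.0334, 0.0338]
tool_rot: [-2.009, -2.413, 0.002]
contact_force: [-12.1, 0.3, 26.1]
opening: -0.0004
grip_force: 12.6
t 48.2 tool in case mm [-74.4  74.5  33.8] F [-12.1   0.3  26.1]
t: 49.2
tool_pos: [0.466, -0.0728, 0.2202]
tool_rot: [2.016, 2.409, -0.0]
contact_force: [0.7, 0.8, -0.4]
opening: -0.0003
grip_force: 0.0
brass [([174.6, 162.5], [172, 161, 7, 4, 22]), ([305.4, 199.5], [303, 190, 6, 19, 59])]
red [([272.3, 186.5], [268, 184, 9, 6, 46]), ([259.1, 210.2], [254, 207, 11, 8, 78])]
green [([152.1, 184.4], [148, 181, 9, 8, 51]), ([154.6, 193.1], [151, 192, 8, 3, 13]), ([163.1, 203.1], [159, 200, 9, 8, 56]), ([165.5, 211.8], [162, 210, 8, 4, 15])]
plunger top up/down [[272.3, 184.1], [272.4, 186.2]] lid front top corners [[311.7, 160.6], [324.2, 221.9]]
```

```bash
python3 - <<'E'
import cv2
from h import *
for n,im in(("before",cv2.imread("pics/scene0.png")),("now",Cam("scene").img)):
    h=cv2.cvtColor(im,cv2.COLOR_BGR2HSV)
    m=cv2.inRange(h,(0,150,70),(6,255,255))|cv2.inRange(h,(172,150,70),(180,255,255));m=m[170:205,260:284]
    k,l,st,ce=cv2.connectedComponentsWithStats(m);print(n,[((ce[i]+(260,170)).round(1),st[i].tolist()) for i in range(1,k) if st[i,4]>8])
E
```

```text
before [(array([271.9, 185.4]), [8, 13, 8, 6, 41])]
now [(array([272.3, 186.5]), [8, 14, 9, 6, 46])]
```

The image shift is ambiguous, so I'll feel for the plunger at 35.5 mm: no force there means it stayed down.

```bash
python3 -m handwheel '[{"gripper":1,"offset":[50,30,0],"rotation":[0,0,0]},{"gripper":1,"offset":[100,30,0],"rotation":[0,0,0]},{"gripper":1,"offset":[100,30,40],"rotation":[0,0,0]},{"gripper":1,"offset":[100,30,90],"rotation":[0,0,0]},{"gripper":1,"offset":[100,30,140],"rotation":[0,0,0]},{"gripper":1,"offset":[100,30,165],"rotation":[0,0,0]},{"gripper":1,"offset":[100,30,170],"rotation":[0,0,0]},{"gripper":1,"offset":[100,30,170],"rotation":[0,0,0]}]'; python3 cf.py
python3 -m handwheel '[{"gripper":1,"offset":[0,0,5],"rotation":[0,0,0]},{"gripper":1,"offset":[0,0,10],"rotation":[0,0,0]},{"gripper":1,"offset":[0,0,14],"rotation":[0,0,0]},{"gripper":1,"offset":[0,0,16],"rotation":[0,0,0]},{"gripper":1,"offset":[0,0,16],"rotation":[0,0,0]},{"gripper":1,"offset":[0,0,16],"rotation":[0,0,0]},{"gripper":1,"offset":[0,0,16],"rotation":[0,0,0]},{"gripper":1,"offset":[0,0,16],"rotation":[0,0,0]}]'; python3 cf.py
```

```text
t: 50.3
tool_pos: [0.4776, 0.034, 0.051]
tool_rot: [2.009, 2.415, 0.001]
contact_force: [-0.1, -0.2, 0.1]
opening: -0.0004
grip_force: 0.0
t 50.3 tool in case mm [-73.8  74.4  51. ] F [-0.1 -0.2  0.1]
t: 51.3
tool_pos: [0.4773, 0.0333, 0.0343]
tool_rot: [2.01, 2.414, 0.0]
contact_force: [-0.6, -0.5, -0.3]
opening: -0.0003
grip_force: 0.0
t 51.3 tool in case mm [-74.4  74.9  34.3] F [-0.6 -0.5 -0.3]
```

There was no force even at 34.3 mm, so the plunger has stayed down. I'll retreat and hand in.

```bash
python3 -m handwheel '[{"gripper":1,"offset":[0,0,-20],"rotation":[0,0,0]},{"gripper":1,"offset":[0,0,-60],"rotation":[0,0,0]},{"gripper":1,"offset":[0,0,-110],"rotation":[0,0,0]},{"gripper":1,"offset":[0,0,-160],"rotation":[0,0,0]},{"gripper":1,"offset":[0,0,-190],"rotation":[0,0,0]},{"gripper":1,"offset":[0,0,-190],"rotation":[0,0,0]},{"gripper":1,"offset":[0,0,-190],"rotation":[0,0,0]},{"gripper":1,"offset":[0,0,-190],"rotation":[0,0,0]}]' && python3 -c "
from station import ctrl
print(ctrl.finish_job())"
```

```text
t: 52.3
tool_pos: [0.4762, 0.0334, 0.222]
tool_rot: [-2.008, -2.412, 0.003]
contact_force: [0.2, -0.4, 0.3]
opening: -0.0001
grip_force: 0.0
the job is handed in; nothing more can be done
None
```

The job is handed in at 52 s: all three objectives are in wells, both plugs are in the basket, the lid is shut, the latch is hooked with its lever flat and the plunger is down. The hand-in returned no verdict, and one picture I viewed was 750 x 650, over the 800 x 600 limit.

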